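# Tip the used stirring rods through the slot of the glass-waste bin

## Robot

A 6-joint arm with a two-finger parallel gripper is mounted at the origin on the work surface. World frame = base frame: x ahead of the robot, y to its left, z up, the work surface at z = 0. Lengths are in m, angles in degrees, forces in N, time in s.
With the tool pointing down it reaches from about 0.3 to 0.95 m from the base axis. Payload 3.1 kg.
Tool frame: the origin (TCP) lies at the very end of the fingers, on their centre line; the grasp point (between the pads) lies 19 mm behind it; z points along the fingers, x is the direction in which the jaws open and shut, and the axes are right-handed (so a half turn about z gives the same grasp; the last joint's range is limited). The gripper opens to 85 mm and grips with 20 to 120 N. Pads are 22 mm wide; open, the fingers measure 114 mm over their backs; the gripper's body (76 mm by 85 mm) begins 54 mm behind the grasp point. The pads swing forward as they close: fully open they stand 13 mm farther back than shut.
Start: joints at [-78.535, 17.653, 93.61, -0, 68.738, -3.994], TCP at [0.167, -0.602, 0.231] pointing down, gripper open.
Joint ranges: [-175.34, 175.34], [-45.06, 112.39], [2.9, 150.54], [-68.45, 248.45], [3.09, 151.38], [-168.51, 168.51]. Speed limits (degrees/s): [159.86, 159.86, 180, 180, 180, 180].

## Interface

Orientations are given as [roll, pitch, yaw] about the fixed x, y, z axes, in that order (R = Rz(yaw) Ry(pitch) Rx(roll)).
In Python, from plant import * gives the robot as it stands.
- The arm moves only by the tool apply_moves, never from a script. Its argument "commands" is a list of rows, each an object with "translation": the shift along the tool's x, y, z in units of 40 mm (1.0 is 40 mm), a list of three; "angular": the turn, a rotation vector about the tool's x, y, z in units of 5 degrees (1.0 is 5 degrees), a list of three; "gripper": the finger opening in mm, from 0 to 85.4. In form: [{"translation": [x, y, z], "angular": [ax, ay, az], "gripper": gripper}, ...]. A call has 1 to 10 rows; each row shifts and turns the commanded pose from where the row before left it, along the tool's axes as they then stand; what a row does not reach is not made up. A row lasts 1/8 s, in which the tool goes at most 62.5 mm and 10.7 degrees, less where a joint would pass 70% of its speed; a pose out of reach is approached as far as the arm can. A call is refused whole if a number of a shift passes 1 or a number of a turn 1, either way. A call with a gripper value outside its range is refused whole. The fingers move at their own pace and stop on an object; the grip force is fixed at half the most. Time passes only in rows, so rows that do not move let the fingers close. It gives the time, the measured TCP pose, the force and the opening at its end, in the units of the state.
- get_state(): the state, without advancing time (a new reading comes with each control period).
- camera(name): name is "scene" or "top" or "wrist"; returns a dict with "img" (480x640x3 uint8, red, green, blue), "fov_y" (degrees; the focal length in pixels is half the picture's height over the tangent of half this angle, whatever the lens; pixels are square), "cx", "cy" (the principal point, pixels), "D" ([k1, k2, p1, p2, k3] as OpenCV has them; the pictures are not rectified), "rvec" (rotation vector, rad) and "tvec" (3), from world to camera coordinates, as OpenCV has them. Camera axes: x right, y down, z forward; pixel columns grow to the right and rows downward; lengths in m; the calibration is good to about 2 mm. A picture is of the moment at which its call begins. There is no depth.
- close_job(): hands the job in, once; it reports no verdict.
The state is a dict: "clock": time; "joint_pos": joint angles; "qvel": joint speeds; "joint_torque": joint torques, N m; "position": TCP position; "orientation": TCP orientation; "contact_force": force on the tool from outside, world axes, zero at the start; "ft_torque": the same for the moment, N m; "grip_width": finger opening in m.
Only numpy, scipy, OpenCV 4.12 (cv2) and the standard library are available. Lean on these libraries where they do the work, as an engineer would, in place of code of your own. Each camera call takes 0.05 s, during which the arm holds its last target.

## Task

Bring the tray of used glass stirring rods out from under the shelf and set it down on the open bench; then take it again by its handle, turn it so that the rods lie along the slot of the glass-waste bin, and tip it over its low side, so that all three rods drop through the slot while the fat white stirring bar is left lying on the lid. Put the empty tray down flat on the bench, pick the stirring bar off the lid and lay it in the low open glass dish. Leave the dish and the other things on the bench standing where they are.

Things in the scene. Friction and masses are not known exactly. Their poses are not given: they have to be found in the camera images.
- tray: grey plastic rod tray, loose, about 0.16 kg: a pan 146 mm long (x), 66 mm wide (y), walls and floor 3 mm, with a handle at its -x end. Origin: centre of the pan's underside; x along the rods, z up. Both ends and the back (-y) are upright, 30 mm high; +y is the low pouring side. At the start it stands flat on the bench, pan outside, all but the first 5 to 20 mm of the handle under the shelf.
- tray_grip (a point): middle of the tray's handle, at tray x -113, y 0, z +22 mm. The handle is a straight bar, tray x -73 to -163, 18 mm wide (y), 16 mm high, its underside 14 mm above the tray's underside
- tray_lip (a point): middle of the pouring lip: tray x 0, y +32, z +13 mm. Outside, this long side is an upright face 13 mm high; inside, the floor rises to the lip in a 35 degree ramp, 14 mm wide: rods and bar roll out only when the tray is tipped by more than 35 degrees, all of them by about 50. A finger on this side bars their way.
- riser: fixed steel bench shelf on four legs, stock on top of it up to 240 mm above the bench. Origin on the bench under its middle; front faces its -x. Top plate 240 mm deep (x), 380 mm wide (y), underside 105 mm, top 117 mm above the bench; legs 18 mm square at the corners
- bin: white glass-waste bin with a grey slotted lid, fixed. Origin: centre of its underside on the bench; x along the slot, z up. Lid 190 mm long (x), 118 mm wide (y), rim 174 mm high all round. Inside the rim a trough 160 x 104 mm: slopes of 10 degrees fall from both long rims (158 mm high there) to the slot in the middle. Same both ways round. Hollow, inner floor 8 mm up
- bin_slot (a point): centre of the slot, level with its edges, 150 mm above the bench; the slot is 150 mm long (bin x) and 15 mm wide (bin y)
- bar: white PTFE magnetic stirring bar, loose, about 0.06 kg: a cylinder 24 mm in diameter, 50 mm long, x along it. Too fat for the slot. Starts lying in the tray along the back wall, behind the rods. Over the slot it rests on both edges, axis 9 mm above them
- bar_center (a point): centre of the stirring bar; x along the bar
- dish: open low glass dish with an upright wall, loose, 0.22 kg: 100 mm across outside, 94 mm inside, 35 mm high, floor 4 mm thick. Origin: centre of its underside, on the bench
- rod0_center (a point): centre of one of the three glass stirring rods, loose, 7 mm in diameter with round ends, 130 mm long, 12 g, slippery; x along the rod. They start side by side on the tray floor along its length, between the bar and the ramp.
- rod1_center (a point): centre of one of the three glass stirring rods, loose, 7 mm in diameter with round ends, 130 mm long, 12 g, slippery; x along the rod. They start side by side on the tray floor along its length, between the bar and the ramp.
- rod2_center (a point): centre of one of the three glass stirring rods, loose, 7 mm in diameter with round ends, 130 mm long, 12 g, slippery; x along the rod. They start side by side on the tray floor along its length, between the bar and the ramp.
- jar: bystander, not to be moved: brown glass screw-cap jar, 58 mm across, 82 mm high. Origin: centre of its underside.
- petri: bystander, not to be moved: closed glass Petri dish, 94 mm across, 17 mm high. Origin: centre of its underside.
- shipper: bystander, not to be moved: closed clear round single-wafer box, 114 mm across, 17 mm high, with a small tab. Origin: centre of its underside.
- tweezers: bystander, not to be moved: flat steel wafer tweezers lying down, 145 mm long. Origin: centre of its underside.
- bottle: bystander, not to be moved: white plastic bottle with a cap, 60 mm across, 160 mm high. Origin: centre of its underside.
- beaker: bystander, not to be moved: empty glass beaker, 68 mm across, 85 mm high (taller and narrower than the dish). Origin: centre of its underside.
- vial: bystander, not to be moved: small capped glass vial, 28 mm across, 50 mm high. Origin: centre of its underside.

How it is judged:
By the outcome, as a careful person would: the job done as asked, in the order asked, and still so for the second after the job is handed in, with the robot touching nothing.
It also fails if it takes over 72 s, if anything falls off the work surface, if the arm or the gripper's body presses on something with over 40 N, if the wrist force passes 120 N, or if a joint passes its speed limit or range.

## Working session

There is one attempt and no reset: what is moved stays moved. The work goes in short steps, Python scripts to look and compute and a tool call to move; the robot and the scene stay as the last step left them, time stands still between calls to the robot, and variables do not carry over. Pictures are saved under pics/ and viewed, and the job is handed in when it is done.

Besides the shell and the picture viewer there is one more tool, called after "Request:" as name([rows], argument=value, ...), one row to a line, values as JSON. apply_moves: Moves the arm, as the interface text tells. Its arguments: {"type":"object","properties":{"commands":{"type":"array","items":{"type":"object","properties":{"translation":{"type":"array","items":{"type":"number"}},"angular":{"type":"array","items":{"type":"number"}},"gripper":{"type":"number"}}}}},"required":["commands"]}

```bash
ls; mkdir -p pics; python3 - <<'E'
from plant import *
import cv2
for n in ["scene","top","wrist"]:
    c=camera(n); cv2.imwrite(f"pics/a_{n}.png",c["img"][:,:,::-1]); print(n,c["fov_y"],c["cx"],c["cy"],c["D"],c["rvec"],c["tvec"])
print(get_state())
E
```

```text
pics
scene 51.822971406627005 321.16896281730345 244.8911347547606 [-0.08834253  0.          0.          0.          0.        ] [ 2.12534134  0.77905103 -0.34644888] [-0.41677833 -0.12354601  1.47816125]
top 45.28602232357381 322.3314119210168 238.45913965896972 [-0.16124527  0.          0.          0.          0.        ] [ 2.21988726 -2.16891134  0.07345747] [-0.01609772  0.56134009  1.29161084]
wrist 67.93754135899967 316.55615215887883 240.3963878772411 [0.02084839 0.         0.         0.         0.        ] [-2.32108795  1.76539916  0.24323798] [-0.6245611  -0.03630126  0.37742454]
{'clock': 0.15, 'joint_pos': array([-7.85362088e+01,  1.76959032e+01,  9.36729976e+01, -8.85131997e-04,
        6.87372855e+01, -3.99429012e+00]), 'qvel': array([-0.05977524, -0.12612604, -0.2531637 , -0.01339165,  0.01133925,
       -0.02170888]), 'joint_torque': array([-5.47580348e-04, -4.15801978e+01, -2.77146596e+01, -1.21962789e-04,
        6.05532085e-03, -7.43807874e-06]), 'position': array([ 0.16641459, -0.60176152,  0.23027791]), 'orientation': array([-1.79993426e+02,  1.05985794e-01, -7.45415908e+01]), 'contact_force': array([-0.37374806,  0.37876152, -0.12634553]), 'ft_torque': array([ 0.04101802,  0.02334249, -0.02513265]), 'grip_width': 0.08535146362129443}
```

View pics/a_scene.png

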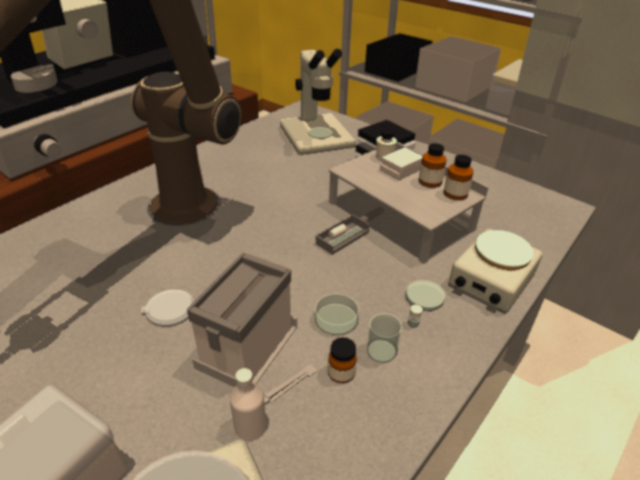

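View pics/a_top.png

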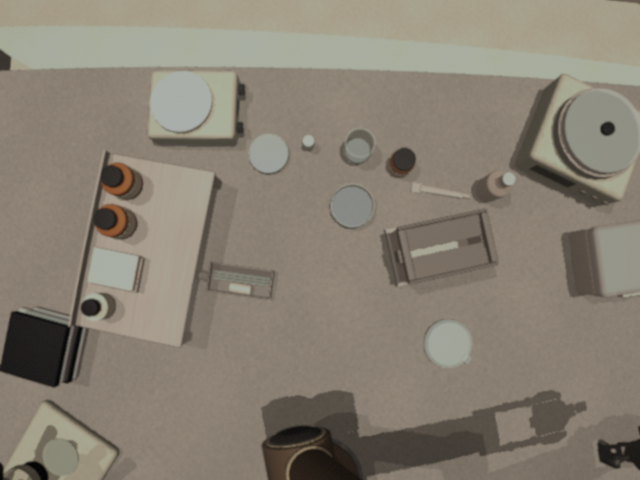

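View pics/a_wrist.png

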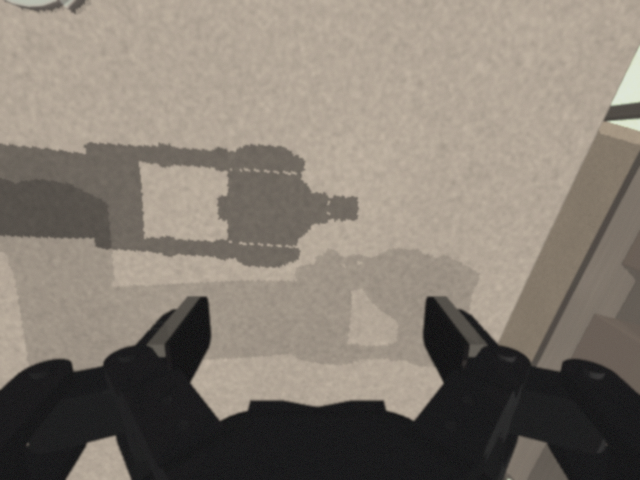

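The top view shows the tray with its pan at about (240,281) and its handle running left under the shelf. The low side faces up in the image and the bar is at (240,289). The bin is at (447,247) and the dish at (352,206). I'll measure them next.

```bash
cat > h.py <<'E'
import numpy as np, cv2
from scipy.spatial.transform import Rotation as R
def K(c):
    f=c["img"].shape[0]/2/np.tan(np.radians(c["fov_y"])/2)
    return np.array([[f,0,c["cx"]],[0,f,c["cy"]],[0,0,1.]])
def ray(c,px):
    px=np.array(px,float).reshape(-1,1,2)
    u=cv2.undistortPoints(px,K(c),np.array(c["D"],float)).reshape(-1,2)
    M=cv2.Rodrigues(np.array(c["rvec"],float))[0]
    d=np.c_[u,np.ones(len(u))]@M
    o=-M.T@np.array(c["tvec"],float)
    return o,d/np.linalg.norm(d,axis=1)[:,None]
def onplane(c,px,z):
    o,d=ray(c,px); s=(z-o[2])/d[:,2]; return o+d*s[:,None]
def proj(c,P):
    return cv2.projectPoints(np.array(P,float).reshape(-1,1,3),np.array(c["rvec"],float),np.array(c["tvec"],float),K(c),np.array(c["D"],float))[0].reshape(-1,2)
def zoom(c,x0,y0,x1,y1,name,k=None):
    k=k or min(800/(x1-x0),600/(y1-y0))
    im=cv2.resize(c["img"][y0:y1,x0:x1,::-1],None,fx=k,fy=k,interpolation=cv2.INTER_CUBIC)
    cv2.imwrite("pics/"+name,im); return k
def pose(s): return np.array(s["position"]),R.from_euler("xyz",s["orientation"],degrees=True)
E
python3 - <<'E'
from plant import *; from h import *
c=camera("top"); np.save("top0.npy",c,allow_pickle=True)
print(zoom(c,180,240,300,320,"b_tray.png"),zoom(c,370,190,520,300,"b_bin.png"),zoom(c,320,180,390,235,"b_dish.png"))
s=camera("scene"); np.save("sc0.npy",s,allow_pickle=True)
print(zoom(s,180,200,440,395,"b_scene.png"))
E
```

```text
6.666666666666667 5.333333333333333 10.909090909090908
3.076923076923077
```

View pics/b_tray.png

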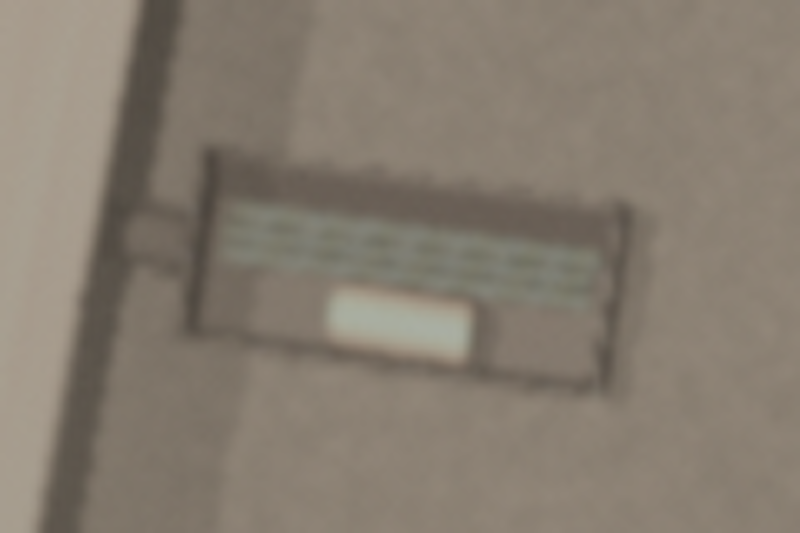

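View pics/b_bin.png

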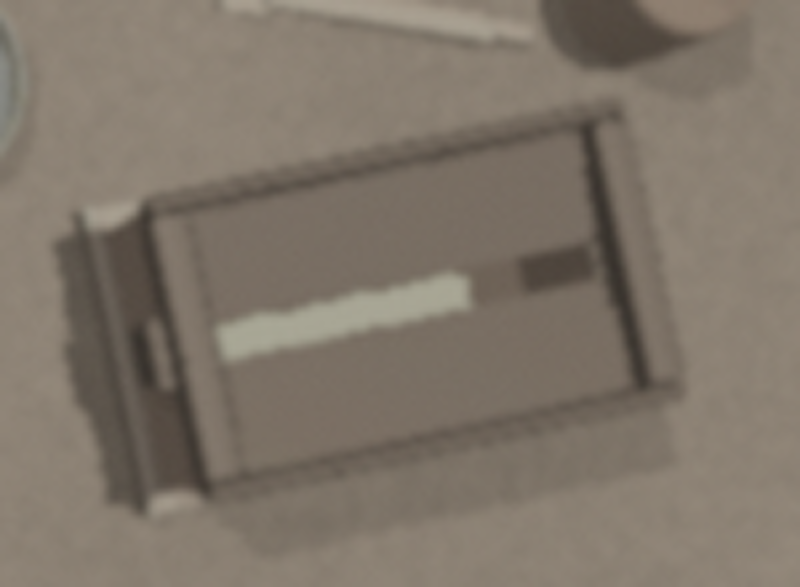

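View pics/b_scene.png

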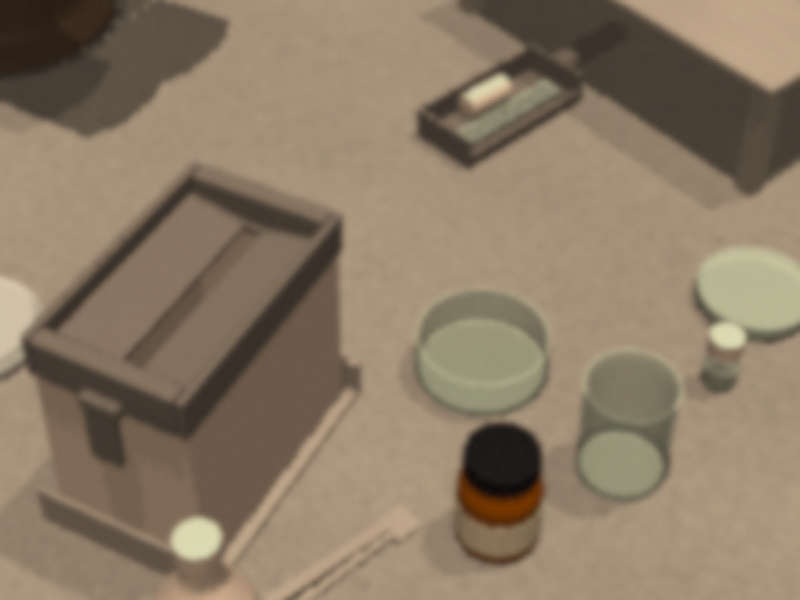

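View pics/b_dish.png

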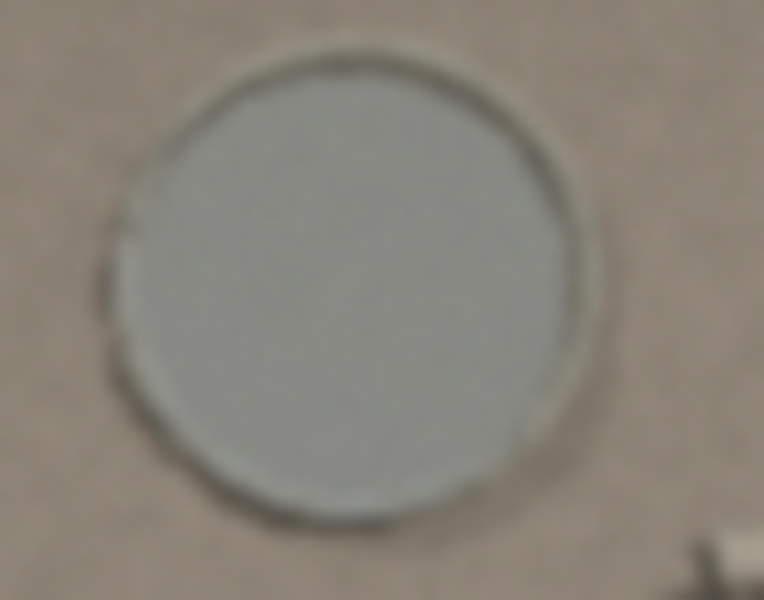

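```bash
python3 - <<'E'
from h import *
c=np.load("top0.npy",allow_pickle=True).item()
def P(pts,k,x0,y0,z): 
    p=np.array(pts,float); return onplane(c,(p+0.5)/k-0.5+[x0,y0],z)
t=P([(210,152),(627,203),(607,390),(190,330)],6.6667,180,240,.030)
print("tray",t.round(4)); print(np.linalg.norm(np.roll(t,-1,0)-t,axis=1),t.mean(0))
print("bar",P([(400,325)],6.6667,180,240,.024),"rods",P([(235,235),(585,278)],6.6667,180,240,.01))
h=P([(170,210),(170,270),(130,210),(130,262)],6.6667,180,240,.03);print("handle",h.round(4))
b=P([(155,200),(620,103),(683,393),(208,492)],5.3333,370,190,.174)
print("bin",b.round(4),np.linalg.norm(np.roll(b,-1,0)-b,axis=1),b.mean(0))
sl=P([(222,345),(592,262)],5.3333,370,190,.150); print("slot",sl.round(4),np.linalg.norm(sl[1]-sl[0]),sl.mean(0))
for z,w in((.035,"rim"),(.004,"floor")):print("dish",w,P([(353,280)],10.909,320,180,z))
# shelf front edge
for q in [(216,174),(184,345)]: print("shelf",onplane(c,[q],.117))
print("shelf rear",onplane(c,[(106,153),(72,327)],.117))
yaw=lambda a,b:np.degrees(np.arctan2(*(b-a)[1::-1]))
print("tray yaw",yaw(t[0],t[1]),yaw(t[3],t[2]),"bin yaw",yaw(b[0],b[1]),yaw(b[3],b[2]),yaw(sl[0],sl[1]))
o=onplane(c,[(352,206),(403,162),(268,153),(448,344),(440,191),(495,184),(358,147),(308,143)],.0);print("others",o.round(3))
E
```

```text
tray [[0.5008 0.2468 0.03  ]
 [0.4872 0.1048 0.03  ]
 [0.4242 0.1099 0.03  ]
 [0.4405 0.2518 0.03  ]]
[0.14266886 0.06325044 0.14284738 0.06052941] [0.46317534 0.17830445 0.03      ]
bar [[0.44399316 0.18119678 0.024     ]] rods [[0.4728471  0.24095744 0.01      ]
 [0.46127847 0.1200147  0.01      ]]
handle [[0.4809 0.2599 0.03  ]
 [0.4606 0.2592 0.03  ]
 [0.4805 0.2736 0.03  ]
 [0.4629 0.273  0.03  ]]
bin [[ 0.5786 -0.1549  0.174 ]
 [ 0.6203 -0.334   0.174 ]
 [ 0.51   -0.3594  0.174 ]
 [ 0.4692 -0.1768  0.174 ]] [0.18389265 0.11322219 0.18712522 0.11162188] [ 0.54453243 -0.25629059  0.174     ]
slot [[ 0.5254 -0.1851  0.15  ]
 [ 0.5607 -0.3301  0.15  ]] 0.14931360683292905 [ 0.54306138 -0.2576076   0.15      ]
dish rim [[ 0.63706629 -0.06783372  0.035     ]]
dish floor [[ 0.64076674 -0.06959715  0.004     ]]
shelf [[0.6875744  0.22687648 0.117     ]]
shelf [[0.3241571 0.2835015 0.117    ]]
shelf rear [[0.73052833 0.47187784 0.117     ]
 [0.35206936 0.53185023 0.117     ]]
tray yaw -95.48296244713693 -96.57368057473882 bin yaw -76.8935586396795 -77.40079791607779 -76.300915852967
others [[ 0.639 -0.07   0.   ]
 [ 0.746 -0.188  0.   ]
 [ 0.759  0.128  0.   ]
 [ 0.325 -0.299  0.   ]
 [ 0.68  -0.276  0.   ]
 [ 0.701 -0.408  0.   ]
 [ 0.779 -0.082  0.   ]
 [ 0.785  0.035  0.   ]]
```

```bash
cat >> h.py <<'E'
def rpy(r,p,y): return R.from_euler("xyz",[r,p,y],degrees=True)
def plan(p0,R0,p1,R1,n,g,dec=2):
    """print rows, follow rounded numbers"""
    p=np.array(p0,float);Rc=R0; p0=p.copy(); rv=(R0.inv()*R1).as_rotvec()
    rows=[]
    for i in range(1,n+1):
        pt=p0+(np.array(p1)-p0)*i/n; Rt=R0*R.from_rotvec(rv*i/n)
        t=np.round(Rc.inv().apply(pt-p)/.04,dec); a=np.round(np.degrees((Rc.inv()*Rt).as_rotvec())/5,dec)
        p=p+Rc.apply(t*.04); Rc=Rc*R.from_rotvec(np.radians(a*5))
        rows.append((t,a))
        print('t',(t+0).tolist(),'a',(a+0).tolist(),'BAD' if max(abs(t).max(),abs(a).max())>1 else '')
    return p,Rc
def log(s):
    import json
    with open("log.txt","a") as f: f.write(json.dumps([list(map(float,s["joint_pos"])),list(map(float,s["position"])),list(map(float,s["orientation"]))])+"\n")
E
python3 - <<'E'
from plant import *; from h import *
s=get_state(); log(s); p,Rc=pose(s)
a=np.radians(-96); x=np.array([np.cos(a),np.sin(a),0]); y=np.array([-np.sin(a),np.cos(a),0])
c=np.array([.4632,.1783,0]); g=c+.0715*x; print(g)
plan(p,Rc,[g[0],g[1],.15],rpy(180,0,-96),20,60)
E
```

```text
[0.45572621 0.10719168 0.        ]
t [-0.76, -0.58, 0.1] a [0.0, 0.0, 0.21] 
t [-0.77, -0.58, 0.1] a [0.0, 0.0, 0.22] 
t [-0.78, -0.55, 0.11] a [0.0, 0.0, 0.21] 
t [-0.79, -0.54, 0.1] a [0.0, 0.0, 0.22] 
t [-0.8, -0.53, 0.1] a [0.0, 0.0, 0.21] 
t [-0.8, -0.51, 0.1] a [0.0, 0.0, 0.22] 
t [-0.82, -0.5, 0.1] a [0.0, 0.0, 0.21] 
t [-0.83, -0.48, 0.1] a [0.0, 0.01, 0.22] 
t [-0.84, -0.46, 0.11] a [0.0, 0.0, 0.21] 
t [-0.84, -0.45, 0.1] a [0.0, 0.0, 0.22] 
t [-0.86, -0.43, 0.1] a [0.0, 0.0, 0.21] 
t [-0.86, -0.42, 0.1] a [0.0, 0.0, 0.21] 
t [-0.87, -0.4, 0.1] a [0.0, 0.0, 0.22] 
t [-0.88, -0.39, 0.1] a [0.0, 0.0, 0.21] 
t [-0.88, -0.37, 0.1] a [0.0, 0.0, 0.22] 
t [-0.89, -0.35, 0.1] a [0.0, 0.0, 0.21] 
t [-0.9, -0.33, 0.1] a [0.0, 0.0, 0.22] 
t [-0.9, -0.32, 0.1] a [0.0, 0.0, 0.21] 
t [-0.91, -0.3, 0.11] a [0.0, 0.0, 0.22] 
t [-0.91, -0.29, 0.1] a [0.0, 0.0, 0.21]
```

Request:
apply_moves([
  {"translation": [-0.76,-0.58,0],"angular": [0,0,0.2],"gripper": 50},
  {"translation": [-0.77,-0.58,0],"angular": [0,0,0.2],"gripper": 50},
  {"translation": [-0.78,-0.55,0],"angular": [0,0,0.2],"gripper": 50},
  {"translation": [-0.79,-0.54,0],"angular": [0,0,0.2],"gripper": 50},
  {"translation": [-0.8,-0.53,0],"angular": [0,0,0.2],"gripper": 50},
  {"translation": [-0.8,-0.51,0],"angular": [0,0,0.2],"gripper": 50},
  {"translation": [-0.82,-0.5,0],"angular": [0,0,0.2],"gripper": 50},
  {"translation": [-0.83,-0.48,0],"angular": [0,0,0.2],"gripper": 50},
  {"translation": [-0.84,-0.46,0],"angular": [0,0,0.2],"gripper": 50},
  {"translation": [-0.84,-0.45,0],"angular": [0,0,0.2],"gripper": 50},
])

```text
clock: 1.5
position: [0.3094, -0.246, 0.2314]
orientation: [-180.0, -0.0, -84.6]
contact_force: [0.5, 0.5, -0.4]
grip_width: 0.0504
```

```bash
python3 - <<'E'
from plant import *; from h import *
s=get_state(); log(s); p,Rc=pose(s); print(s["clock"],s["joint_pos"].round(2),p.round(4),s["orientation"].round(2),s["qvel"].round(1))
plan(p,Rc,[.4557,.1072,.15],rpy(180,0,-96),10,60)
E
```

```text
1.5 [-4.481e+01 -9.150e+00  1.224e+02  1.000e-02  6.672e+01  3.978e+01] [ 0.3094 -0.246   0.2314] [-1.7997e+02 -2.0000e-02 -8.4600e+01] [ 39.7 -13.   10.9   0.    1.8  47. ]
t [-0.84, -0.45, 0.2] a [0.0, 0.0, 0.23] 
t [-0.86, -0.43, 0.21] a [0.0, 0.0, 0.23] 
t [-0.86, -0.41, 0.2] a [0.0, 0.0, 0.22] 
t [-0.87, -0.4, 0.2] a [0.0, 0.0, 0.23] 
t [-0.88, -0.38, 0.21] a [0.0, 0.0, 0.23] 
t [-0.88, -0.36, 0.2] a [0.0, 0.0, 0.23] 
t [-0.89, -0.34, 0.2] a [0.0, 0.0, 0.23] 
t [-0.9, -0.33, 0.21] a [0.0, 0.0, 0.22] 
t [-0.91, -0.3, 0.2] a [-0.01, 0.0, 0.23] 
t [-0.91, -0.29, 0.2] a [0.0, 0.0, 0.23]
```

Request:
apply_moves([
  {"translation": [-0.84,-0.45,0.2],"angular": [0,0,0.2],"gripper": 50},
  {"translation": [-0.86,-0.43,0.2],"angular": [0,0,0.2],"gripper": 50},
  {"translation": [-0.86,-0.41,0.2],"angular": [0,0,0.2],"gripper": 50},
  {"translation": [-0.87,-0.4,0.2],"angular": [0,0,0.23],"gripper": 50},
  {"translation": [-0.88,-0.38,0.2],"angular": [0,0,0.23],"gripper": 50},
  {"translation": [-0.88,-0.36,0.2],"angular": [0,0,0.23],"gripper": 50},
  {"translation": [-0.89,-0.34,0.2],"angular": [0,0,0.23],"gripper": 50},
  {"translation": [-0.9,-0.33,0.2],"angular": [0,0,0.23],"gripper": 50},
  {"translation": [-0.91,-0.3,0.2],"angular": [0,0,0.23],"gripper": 50},
  {"translation": [0,0,0],"angular": [0,0,0],"gripper": 50},
])

```text
clock: 2.75
position: [0.4389, 0.0735, 0.1589]
orientation: [180.0, 0.0, -94.2]
contact_force: [0.1, -0.4, -0.3]
grip_width: 0.0502
```

```bash
python3 - <<'E'
from plant import *; from h import *
s=get_state(); log(s); p,Rc=pose(s); print(s["clock"],s["joint_pos"].round(2),p.round(4),s["orientation"].round(2),s["qvel"].round(1))
c=camera("wrist"); np.save("w1.npy",c,allow_pickle=True); cv2.imwrite("pics/c_w.png",c["img"][:,:,::-1])
a=np.radians(-96); x=np.array([np.cos(a),np.sin(a),0]); y=np.array([-np.sin(a),np.cos(a),0]); z=np.array([0,0,1.])
o=np.array([.4632,.1783,0])
for q in [(-.073,.033,.030),(-.073,-.033,.030),(.073,-.033,.03),(.073,.033,.03),(0,.032,.013)]:
    print(q,proj(c,[o+q[0]*x+q[1]*y+q[2]*z]).round(0))
E
```

```text
2.75 [3.8800e+00 2.7400e+00 1.2055e+02 2.0000e-02 5.6740e+01 9.8100e+01] [0.4389 0.0735 0.1589] [ 1.7996e+02  1.0000e-02 -9.4230e+01] [-2.4 -1.4  1.2 -1.4  1.2 -1.4]
(-0.073, 0.033, 0.03) [[ 73. 161.]]
(-0.073, -0.033, 0.03) [[ 86. 247.]]
(0.073, -0.033, 0.03) [[272. 252.]]
(0.073, 0.033, 0.03) [[272. 168.]]
(0, 0.032, 0.013) [[182. 165.]]
```

View pics/c_w.png

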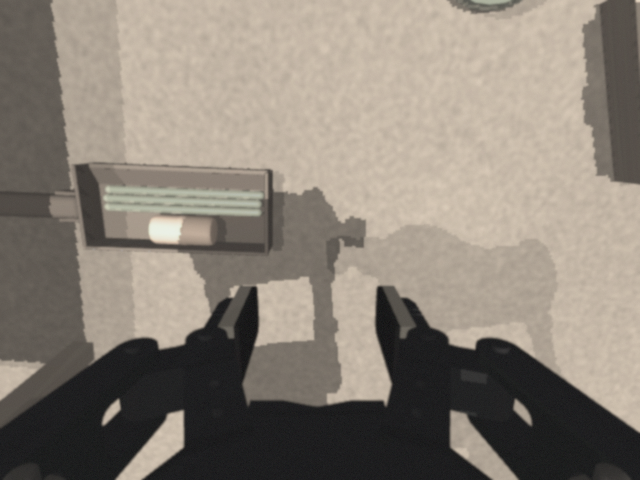

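The wrist view shows the pan corners at (76,164), (88,247), (268,252) and (271,170). They agree with the top-view estimate to a few pixels.

```bash
python3 - <<'E'
from plant import *; from h import *
c=np.load("w1.npy",allow_pickle=True).item()
t=onplane(c,[(75,163.5),(271.5,169.5),(269.5,252.5),(87,247)],.030); print(t.round(4),t.mean(0).round(4),np.linalg.norm(np.roll(t,-1,0)-t,axis=1).round(4))
yaw=lambda a,b:np.degrees(np.arctan2(*(b-a)[1::-1])); print(yaw(t[0],t[1]),yaw(t[3],t[2]))
s=get_state(); p,Rc=pose(s)
e=(t[1]+t[2])/2; print(e)
g=np.array([e[0]+.0002,e[1]+.0015])
print(g); p,Rc=plan(p,Rc,[g[0],g[1],.08],rpy(180,0,-95.5),3,50); plan(p,Rc,[g[0],g[1],.014],rpy(180,0,-95.5),4,50)
E
```

```text
[[0.5019 0.2463 0.03  ]
 [0.4874 0.1025 0.03  ]
 [0.4228 0.1111 0.03  ]
 [0.4379 0.2535 0.03  ]] [0.4625 0.1784 0.03  ] [0.1445 0.0652 0.1432 0.0643]
-95.75921076109874 -96.07975266397364
[0.45506874 0.10680873 0.03      ]
[0.45526874 0.10830873]
t [-0.31, -0.12, 0.66] a [0.0, 0.0, 0.08] 
t [-0.31, -0.11, 0.66] a [0.01, 0.0, 0.08] 
t [-0.31, -0.12, 0.65] a [0.0, 0.0, 0.08] 
t [0.0, 0.0, 0.41] a [0.0, 0.0, 0.0] 
t [0.0, 0.0, 0.42] a [0.0, 0.0, 0.0] 
t [0.0, 0.0, 0.41] a [0.0, 0.0, 0.0] 
t [0.0, 0.0, 0.41] a [0.0, 0.0, 0.0]
```

Request:
apply_moves([
  {"translation": [-0.31,-0.12,0.66],"angular": [0,0,0.08],"gripper": 40},
  {"translation": [-0.31,-0.11,0.66],"angular": [0,0,0.08],"gripper": 40},
  {"translation": [-0.3,-0.12,0.65],"angular": [0,0,0.1],"gripper": 40},
  {"translation": [0,0,0.41],"angular": [0,0,0],"gripper": 40},
  {"translation": [0,0,0.41],"angular": [0,0,0],"gripper": 40},
  {"translation": [0,0,0.41],"angular": [0,0,0],"gripper": 40},
  {"translation": [0,0,0.38],"angular": [0,0,0],"gripper": 40},
  {"translation": [0,0,0],"angular": [0,0,0],"gripper": 40},
])

```text
clock: 3.8
position: [0.4543, 0.1068, 0.0148]
orientation: [179.8, -0.0, -95.8]
contact_force: [-0.5, 0.0, -0.2]
grip_width: 0.04
```

```bash
python3 - <<'E'
from plant import *; from h import *
s=get_state(); log(s); p,Rc=pose(s); print(s["clock"],s["joint_pos"].round(2),p.round(4),s["orientation"].round(2),s["contact_force"])
c=camera("wrist"); cv2.imwrite("pics/d_w.png",c["img"][:,:,::-1])
E
```

```text
3.8 [  7.88  20.19 121.28   0.    38.71 103.64] [0.4543 0.1068 0.0148] [ 1.7983e+02 -4.0000e-02 -9.5760e+01] [-0.54503591  0.04662985 -0.23342302]
```

View pics/d_w.png

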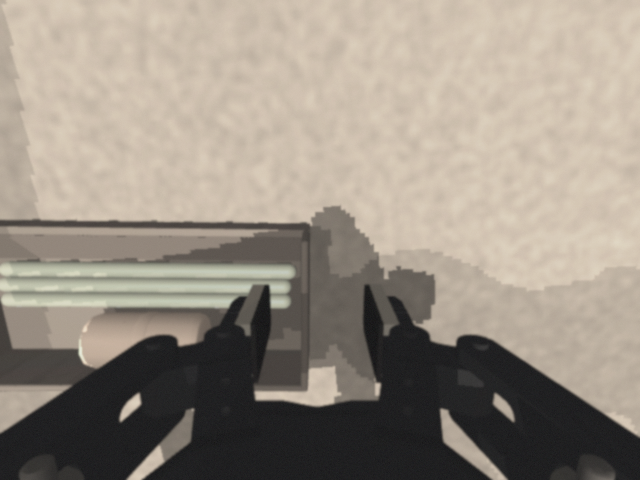

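The fingers straddle the +x end wall (about column 308), clear of the rods. Closing.

Request:
apply_moves([
  {"translation": [0,0,0],"angular": [0,0,0],"gripper": 0},
  {"translation": [0,0,0],"angular": [0,0,0],"gripper": 0},
  {"translation": [0,0,0],"angular": [0,0,0],"gripper": 0},
  {"translation": [0,0,0],"angular": [0,0,0],"gripper": 0},
  {"translation": [0,0,0],"angular": [0,0,0],"gripper": 0},
])

```text
clock: 4.47
position: [0.4567, 0.1074, 0.0168]
orientation: [-179.9, 0.0, -95.8]
contact_force: [-0.3, 1.9, 5.1]
grip_width: 0.0011
```

```bash
python3 - <<'E'
from plant import *; from h import *
s=get_state(); p,Rc=pose(s); print(s["clock"],p.round(4),s["orientation"].round(2),s["contact_force"],s["grip_width"])
p2,R2=plan(p,Rc,p+[0,0,.006],Rc,1,0)
plan(p2,R2,[p[0]-.035,p[1]-.155,p2[2]],Rc,8,0)
E
```

```text
4.475 [0.4567 0.1074 0.0168] [-1.7989e+02  4.0000e-02 -9.5750e+01] [-0.32835516  1.88505956  5.06119343] 0.0011123519916233927
t [0.0, 0.0, -0.15] a [0.0, 0.0, 0.0] 
t [0.49, 0.06, 0.0] a [0.0, 0.0, 0.0] 
t [0.5, 0.06, 0.0] a [0.0, 0.0, 0.0] 
t [0.49, 0.06, 0.0] a [0.0, 0.0, 0.0] 
t [0.49, 0.06, 0.0] a [0.0, 0.0, 0.0] 
t [0.49, 0.06, 0.0] a [0.0, 0.0, 0.0] 
t [0.5, 0.06, 0.0] a [0.0, 0.0, 0.0] 
t [0.49, 0.06, 0.0] a [0.0, 0.0, 0.0] 
t [0.49, 0.06, 0.0] a [0.0, 0.0, 0.0]
```

```bash
python3 - <<'E'
from plant import *; from h import *
c=camera("wrist"); cv2.imwrite("pics/e_w.png",c["img"][:,:,::-1])
E
```

```text
(no output)
```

View pics/e_w.png

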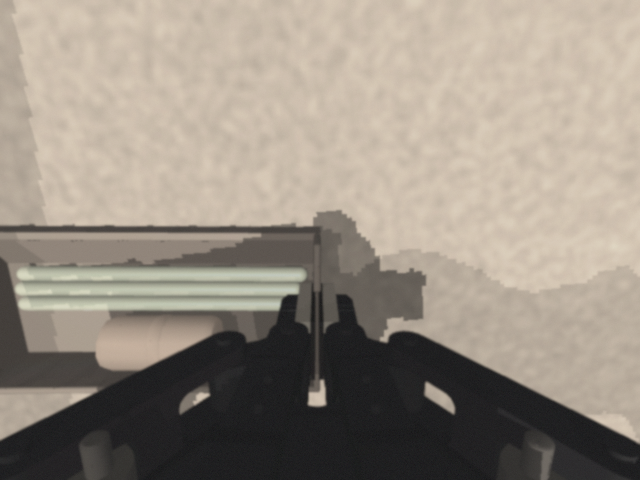

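The wall is held between the pads. Next I lift slightly and pull the tray out towards -y.

Request:
apply_moves([
  {"translation": [0,0,-0.1],"angular": [0,0,0],"gripper": 0},
  {"translation": [0.2,0.02,-0.1],"angular": [0,0,0],"gripper": 0},
  {"translation": [0.4,0.05,0],"angular": [0,0,0],"gripper": 0},
  {"translation": [0.5,0.06,0],"angular": [0,0,0],"gripper": 0},
  {"translation": [0.5,0.06,0],"angular": [0,0,0],"gripper": 0},
  {"translation": [0.5,0.06,0],"angular": [0,0,0],"gripper": 0},
  {"translation": [0.5,0.06,0],"angular": [0,0,0],"gripper": 0},
  {"translation": [0.5,0.06,0],"angular": [0,0,0],"gripper": 0},
  {"translation": [0.5,0.06,0],"angular": [0,0,0],"gripper": 0},
  {"translation": [0.3,0.04,0],"angular": [0,0,0],"gripper": 0},
])

```text
clock: 5.78
position: [0.4201, -0.0475, 0.0237]
orientation: [179.9, -0.0, -95.8]
contact_force: [-0.7, 0.1, -3.3]
grip_width: 0.0011
```

```bash
python3 - <<'E'
from plant import *; from h import *
s=get_state(); log(s); p,Rc=pose(s); print(s["clock"],s["joint_pos"].round(2),p.round(4),s["orientation"].round(2),s["contact_force"],s["grip_width"])
c=camera("top"); zoom(c,180,220,340,340,"f_top.png")
c=camera("scene"); zoom(c,200,180,440,340,"f_sc.png")
E
```

```text
5.775 [-1.235e+01  1.527e+01  1.269e+02 -3.000e-02  3.791e+01  8.349e+01] [ 0.4201 -0.0475  0.0237] [ 1.7993e+02 -1.0000e-02 -9.5820e+01] [-0.67529328  0.12449083 -3.34027283] 0.0010806462872858607
```

View pics/f_top.png

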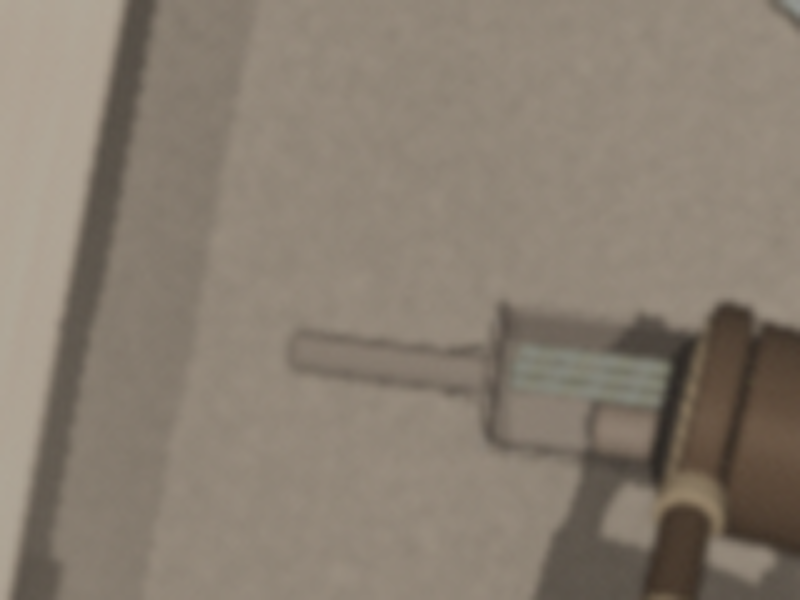

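View pics/f_sc.png

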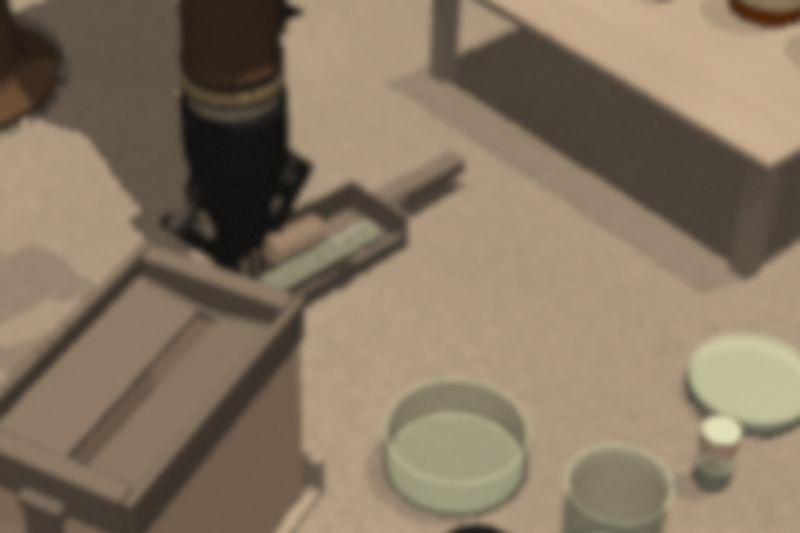

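The tray is clear of the shelf with its contents in place. I lower it, release, and back off.

Request:
apply_moves([
  {"translation": [0,0,0.08],"angular": [0,0,0],"gripper": 0},
  {"translation": [0,0,0.1],"angular": [0,0,0],"gripper": 0},
  {"translation": [0,0,0],"angular": [0,0,0],"gripper": 0},
  {"translation": [0,0,0],"angular": [0,0,0],"gripper": 36},
  {"translation": [0,0,0],"angular": [0,0,0],"gripper": 36},
  {"translation": [0,0,0],"angular": [0,0,0],"gripper": 36},
  {"translation": [0,0,-0.6],"angular": [0,0,0],"gripper": 36},
  {"translation": [0,0,-1],"angular": [0,0,0],"gripper": 36},
  {"translation": [0,0,-1],"angular": [0,0,0],"gripper": 45},
  {"translation": [0,0,-1],"angular": [0,0,0],"gripper": 45},
])

```text
clock: 7.12
position: [0.4211, -0.0461, 0.1621]
orientation: [-180.0, 0.0, -95.7]
contact_force: [0.9, 0.1, -0.5]
grip_width: 0.0449
```

```bash
python3 - <<'E'
from plant import *; from h import *
s=get_state(); log(s); p,Rc=pose(s); print(s["clock"],s["joint_pos"].round(2),p.round(4),s["orientation"].round(2),s["contact_force"],s["grip_width"])
c=camera("wrist");np.save("w2.npy",c,allow_pickle=True); cv2.imwrite("pics/g_w.png",c["img"][:,:,::-1])
E
```

```text
7.125 [-1.2140e+01 -8.0000e-02  1.2301e+02  1.0000e-02  5.7070e+01  8.3600e+01] [ 0.4211 -0.0461  0.1621] [-1.800e+02  1.000e-02 -9.574e+01] [ 0.89623111  0.06865681 -0.46041552] 0.04487644291371298
```

View pics/g_w.png

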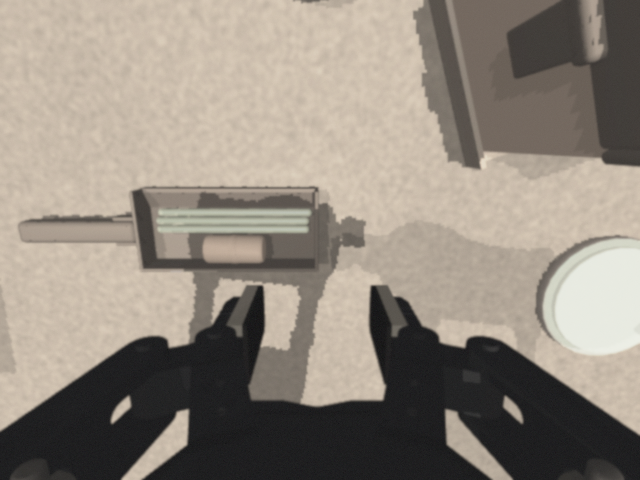

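The tray stands flat on the open bench with its whole handle free: handle end at (20,231), pan corners (132,190), (318,187), (319,270) and (142,271).

```bash
python3 - <<'E'
from h import *; import json
from scipy.optimize import least_squares
c=np.load("w2.npy",allow_pickle=True).item()
t=onplane(c,[(133,189.5),(318.5,187.5),(320,270.5),(142,271)],.030); print(t.round(4),t.mean(0).round(4),np.linalg.norm(np.roll(t,-1,0)-t,axis=1).round(4))
yaw=lambda a,b:np.degrees(np.arctan2(*(b-a)[1::-1])); print(yaw(t[0],t[1]),yaw(t[3],t[2]))
print(onplane(c,[(20,221),(22,241)],.03).round(4))
L=[json.loads(l) for l in open("log.txt")]
def fk(j,q,full=True):
    r0,z0,L2,e,L3,f,L6,d=q
    j=np.radians(j); Ry=lambda a:R.from_euler("y",a); Rz=lambda a:R.from_euler("z",a)
    # arm plane x-z, pitch from +z
    A=Rz(j[0]); p=A.apply([r0,d*0,z0]); A=A*Ry(j[1]); p=p+A.apply([0,0,L2]); A=A*Ry(j[2]); p=p+A.apply([e,0,L3]); A=A*Rz(j[3]); p=p+A.apply([0,d,0]);A=A*Ry(j[4]); p=p+A.apply([f,0,L6]); A=A*Rz(j[5]); return p,A
res=lambda q:np.concatenate([fk(l[0],q)[0]-l[1] for l in L]+[1e-3*(q-q00)])
q00=np.array([0,.25,.4,0,.35,0,.25,.044])
r=least_squares(res,q00); print(r.x.round(4),np.abs(res(r.x)[:3*len(L)]).max())
for l in L[-2:]: print(fk(l[0],r.x)[1].as_euler("xyz",degrees=True).round(1),l[2])
E
```

```text
[[ 0.4656  0.0892  0.03  ]
 [ 0.4532 -0.052   0.03  ]
 [ 0.3857 -0.0466  0.03  ]
 [ 0.3999  0.0977  0.03  ]] [0.4261 0.0221 0.03  ] [0.1418 0.0677 0.145  0.0663]
-95.03020089759745 -95.62857651206869
[[0.45   0.1811 0.03  ]
 [0.4342 0.1847 0.03  ]]
[-0.0017  0.2793  0.4816  0.0366  0.5265 -0.0017  0.2819  0.0435] 3.243814751857643e-05
[-179.9    0.    84.2] [179.92631578956988, -0.008235425396916428, -95.81859617763068]
[180.   -0.   84.3] [-179.99955384742918, 0.0056580998057738285, -95.74453112257939]
```

```bash
cat > k.py <<'E'
from h import *
from scipy.optimize import least_squares
Q=[-0.0017,0.2793,0.4816,0.0366,0.5265,-0.0017,0.2819,0.0435]
LO=np.array([-175.34,-45.06,2.9,-68.45,3.09,-168.51]);HI=np.array([175.34,112.39,150.54,248.45,151.38,168.51])
def fk(j,sg=1,dl="w"):
    r0,z0,L2,e,L3,f,L6,d=Q
    j=np.radians(j); Ry=lambda a:R.from_euler("y",a); Rz=lambda a:R.from_euler("z",a)
    A=Rz(j[0]); p=A.apply([r0,d if dl=="s" else 0,z0]); A=A*Ry(j[1]); p=p+A.apply([0,0,L2]); A=A*Ry(j[2]); p=p+A.apply([e,0,L3]); A=A*Rz(sg*j[3]); p=p+A.apply([0,d if dl=="w" else 0,0]);A=A*Ry(j[4]); p=p+A.apply([f,0,L6]); A=A*Rz(j[5]+np.pi); return p,A
def ik(p,Rt,j0,sg=1,dl="w"):
    def f(j):
        a,b=fk(j,sg,dl); return np.concatenate([(a-p)*10,(b.inv()*Rt).as_rotvec()])
    best=None
    rng=np.random.default_rng(0)
    for k in range(12):
        s=np.clip(np.array(j0)+(rng.normal(0,40,6) if k else 0),LO+.1,HI-.1)
        r=least_squares(f,s,bounds=(LO,HI),x_scale=50)
        if best is None or r.cost<best.cost-1e-9: best=r
        if k==0 and r.cost<1e-8: break
    return best.x,best.cost
def rotx_w(yaw,ang): # rotation about horizontal axis at yaw
    a=np.radians(yaw); return R.from_rotvec(np.radians(ang)*np.array([np.cos(a),np.sin(a),0]))
BIN=np.array([.544,-.257]); BY=-77.0
def tray2world(o,yaw,phi,q):
    return o+(rotx_w(yaw,-phi)*R.from_euler("z",yaw,degrees=True)).apply(q)
def tip(phi,lip_y,lip_z,gx=-.105,lean=0,gz=.025,yawf=13,by=BY,b=BIN,dx=0):
    """TCP pose with lip at bin (dx,lip_y,lip_z), tilt phi"""
    T=rotx_w(by,-phi)*R.from_euler("z",by,degrees=True)
    a=np.radians(by); lip=np.array([*b,0])+[np.cos(a)*dx-np.sin(a)*lip_y,np.sin(a)*dx+np.cos(a)*lip_y,lip_z]
    o=lip-T.apply([0,.032,.013])
    g=o+T.apply([gx,0,gz]) 
    base=rotx_w(by,-phi)*rpy(180,0,by+90)   # tool x along tray +y
    if yawf!=13: base=base*R.from_euler("z",180,degrees=True)
    # lean about jaw axis
    base=R.from_rotvec(np.radians(lean)*T.apply([0,1,0]))*base
    return g+base.apply([0,0,.019]),base,o
E
python3 - <<'E'
from k import *
j0=[-15,20,110,0,50,0]
for sg in (1,-1):
  for dl in "ws":
    for yf in (13,193):
      for lean in (0,-20):
        for ph,lz in ((0,.24),(30,.19),(45,.168),(60,.168)):
            p,Rt,o=tip(ph,-.005,lz,lean=lean,yawf=yf)
            j,c=ik(p,Rt,j0,sg,dl)
            print(sg,dl,yf,lean,ph,p.round(3),j.round(0),"ok" if c<1e-6 else c)
E
```

```text
1 w 13 0 0 [ 0.484 -0.163  0.233] [-23.   5. 109.  -0.  66. -36.] ok
1 w 13 0 30 [ 0.485 -0.163  0.2  ] [-16.  23.  94. -14.  90. -25.] ok
1 w 13 0 45 [ 0.489 -0.162  0.186] [-13.  32.  87. -19. 102. -23.] ok
1 w 13 0 60 [ 0.494 -0.161  0.192] [-11.  40.  80. -23. 115. -23.] ok
1 w 13 -20 0 [ 0.486 -0.169  0.234] [-14.   1. 113. -21.  58. -17.] ok
1 w 13 -20 30 [ 0.487 -0.169  0.201] [ -8.  19.  99. -29.  84. -17.] ok
1 w 13 -20 45 [ 0.491 -0.168  0.186] [ -6.  29.  92. -33.  95. -19.] ok
1 w 13 -20 60 [ 0.496 -0.167  0.193] [ -5.  37.  86. -37. 108. -24.] ok
1 w 193 0 0 [ 0.484 -0.163  0.233] [-23.   5. 109.   0.  66. 144.] ok
1 w 193 0 30 [ 0.485 -0.163  0.2  ] [-16.  23.  94. -14.  90. 155.] ok
1 w 193 0 45 [ 0.489 -0.162  0.186] [-13.  32.  87. -19. 102. 157.] ok
1 w 193 0 60 [ 0.494 -0.161  0.192] [-11.  40.  80. -23. 115. 157.] ok
1 w 193 -20 0 [ 0.486 -0.169  0.234] [-14.   1. 113. -21.  58. 163.] ok
1 w 193 -20 30 [ 0.487 -0.169  0.201] [ -8.  19.  99. -29.  84. 163.] ok
1 w 193 -20 45 [ 0.491 -0.168  0.186] [ -6.  29.  92. -33.  95. 161.] ok
1 w 193 -20 60 [ 0.496 -0.167  0.
[... 2791 characters left out ...]
68  0.186] [ -7.  29.  95.  33.  93. -18.] ok
-1 s 13 -20 60 [ 0.496 -0.167  0.193] [ -5.  37.  88.  37. 105. -23.] ok
-1 s 193 0 0 [ 0.484 -0.163  0.233] [-23.   5. 109.  -0.  66. 144.] ok
-1 s 193 0 30 [ 0.485 -0.163  0.2  ] [-16.  23.  95.  14.  89. 155.] ok
-1 s 193 0 45 [ 0.489 -0.162  0.186] [-13.  32.  88.  19. 101. 157.] ok
-1 s 193 0 60 [ 0.494 -0.161  0.192] [-12.  40.  82.  23. 114. 157.] ok
-1 s 193 -20 0 [ 0.486 -0.169  0.234] [-15.   1. 115.  21.  57. 163.] ok
-1 s 193 -20 30 [ 0.487 -0.169  0.201] [ -9.  20. 101.  30.  81. 164.] ok
-1 s 193 -20 45 [ 0.491 -0.168  0.186] [ -7.  29.  95.  33.  93. 162.] ok
-1 s 193 -20 60 [ 0.496 -0.167  0.193] [ -5.  37.  88.  37. 105. 157.] ok
```

```bash
python3 - <<'E'
from plant import *; from h import *
s=get_state(); p,Rc=pose(s)
plan(p,Rc,[.4364,.1275,.12],rpy(180,0,-5.4),19,50,1)
E
```

```text
t [-0.2, 0.0, 0.1] a [0.0, 0.0, -1.0] 
t [-0.3, 0.0, 0.0] a [0.0, 0.0, -0.9] 
t [-0.2, 0.0, 0.1] a [0.0, 0.0, -1.0] 
t [-0.2, -0.1, 0.0] a [0.0, 0.0, -0.9] 
t [-0.2, 0.0, 0.1] a [0.0, 0.0, -1.0] 
t [-0.2, -0.1, 0.1] a [0.0, 0.0, -0.9] 
t [-0.2, -0.1, 0.0] a [0.0, 0.0, -1.0] 
t [-0.2, -0.2, 0.1] a [0.0, 0.0, -0.9] 
t [-0.2, -0.1, 0.1] a [0.0, -0.1, -1.0] 
t [-0.2, -0.2, 0.0] a [0.0, 0.0, -0.9] 
t [-0.2, -0.1, 0.1] a [0.0, 0.0, -1.0] 
t [-0.1, -0.2, 0.0] a [0.0, 0.0, -0.9] 
t [-0.1, -0.2, 0.1] a [0.0, 0.0, -1.0] 
t [-0.2, -0.2, 0.1] a [-0.1, 0.0, -0.9] 
t [-0.1, -0.2, 0.0] a [0.0, 0.0, -1.0] 
t [0.0, -0.2, 0.1] a [0.0, 0.0, -0.9] 
t [-0.1, -0.2, 0.1] a [0.0, 0.0, -1.0] 
t [0.0, -0.2, 0.0] a [0.0, 0.0, -0.9] 
t [-0.1, -0.3, 0.1] a [0.0, 0.0, -1.0]
```

Request:
apply_moves([
  {"translation": [-0.3,0,0],"angular": [0,0,-1],"gripper": 50},
  {"translation": [-0.3,0,0],"angular": [0,0,-1],"gripper": 50},
  {"translation": [-0.3,0,0],"angular": [0,0,-1],"gripper": 50},
  {"translation": [-0.2,0,0],"angular": [0,0,-1],"gripper": 50},
  {"translation": [-0.2,-0.1,0],"angular": [0,0,-1],"gripper": 50},
  {"translation": [-0.2,-0.1,0],"angular": [0,0,-1],"gripper": 50},
  {"translation": [-0.2,-0.1,0],"angular": [0,0,-1],"gripper": 50},
  {"translation": [-0.2,-0.1,0],"angular": [0,0,-1],"gripper": 50},
  {"translation": [-0.2,-0.2,0],"angular": [0,0,-1],"gripper": 50},
  {"translation": [-0.2,-0.2,0],"angular": [0,0,-1],"gripper": 50},
])

```text
clock: 8.43
position: [0.4267, 0.0558, 0.1607]
orientation: [-180.0, 0.0, -45.6]
contact_force: [0.7, -0.2, -0.4]
grip_width: 0.0498
```

Request:
apply_moves([
  {"translation": [-0.2,-0.2,0],"angular": [0,0,-1],"gripper": 50},
  {"translation": [-0.1,-0.2,0],"angular": [0,0,-1],"gripper": 50},
  {"translation": [-0.1,-0.2,0],"angular": [0,0,-1],"gripper": 50},
  {"translation": [-0.1,-0.2,0],"angular": [0,0,-1],"gripper": 50},
  {"translation": [-0.1,-0.2,0],"angular": [0,0,-1],"gripper": 50},
  {"translation": [-0.1,-0.2,0],"angular": [0,0,-1],"gripper": 50},
  {"translation": [0,-0.3,0],"angular": [0,0,-1],"gripper": 50},
  {"translation": [0,-0.3,0],"angular": [0,0,-1],"gripper": 50},
  {"translation": [0,0,0],"angular": [0,0,0],"gripper": 50},
])

```text
clock: 9.55
position: [0.4356, 0.1348, 0.1607]
orientation: [-180.0, 0.0, -5.7]
contact_force: [0.8, 0.4, 0.7]
grip_width: 0.0499
```

```bash
python3 - <<'E'
from plant import *; from h import *
s=get_state(); log(s); p,Rc=pose(s); print(s["clock"],s["joint_pos"].round(2),p.round(4),s["orientation"].round(2),s["contact_force"],s["grip_width"])
c=camera("wrist");np.save("w3.npy",c,allow_pickle=True); cv2.imwrite("pics/h_w.png",c["img"][:,:,::-1])
E
```

```text
9.55 [ 11.72   3.82 119.15   0.    57.03  17.45] [0.4356 0.1348 0.1607] [-180.      0.     -5.73] [0.76333899 0.43070319 0.72466493] 0.04994201301226844
```

View pics/h_w.png

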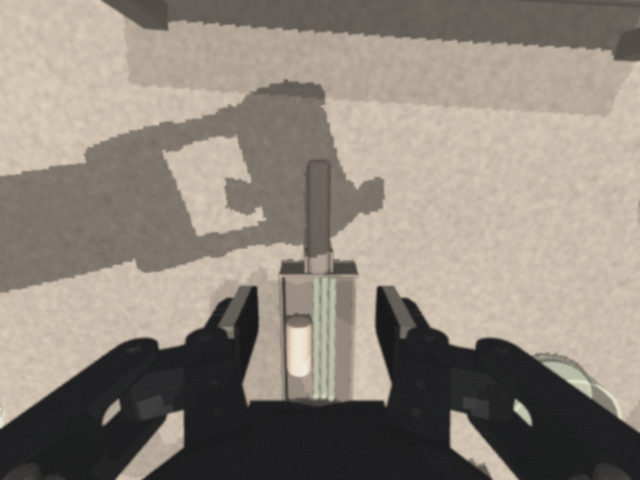

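The handle runs vertically at column 318, from its end at row 160 to the pan end wall at row 262, and it lies well centred between the jaws.

```bash
python3 - <<'E'
from plant import *; from h import *
c=np.load("w3.npy",allow_pickle=True).item()
e=onplane(c,[(318.5,161)],.03)[0]; w=onplane(c,[(281,262),(356.5,263)],.03); print(e.round(4),w.round(4),w.mean(0).round(4))
m=w.mean(0); d=(e-m); print(np.linalg.norm(d),np.degrees(np.arctan2(d[1],d[0])))
d/=np.linalg.norm(d)
g=(m+d*.032+e-d*.058)/2; print("g",g)
p,Rc=pose(get_state())
p1,R1=plan(p,Rc,[g[0],g[1],.05],rpy(180,0,-5.3),4,50); plan(p1,R1,[g[0],g[1],.006],rpy(180,0,-5.3),3,50)
E
```

```text
[0.4412 0.1869 0.03  ] [[0.4031 0.1105 0.03  ]
 [0.4638 0.1036 0.03  ]] [0.4335 0.1071 0.03  ]
0.08022755289761513 84.51935684555838
g [0.43608583 0.1340611  0.03      ]
t [0.0, 0.0, 0.69] a [0.0, 0.0, -0.02] 
t [0.01, 0.0, 0.69] a [0.0, 0.0, -0.03] 
t [0.0, 0.01, 0.69] a [0.0, 0.0, -0.02] 
t [0.01, 0.0, 0.7] a [0.0, 0.0, -0.03] 
t [0.0, 0.0, 0.37] a [0.0, 0.0, 0.0] 
t [0.0, 0.0, 0.36] a [0.0, 0.0, 0.0] 
t [0.0, 0.0, 0.37] a [0.0, 0.0, 0.0]
```

Request:
apply_moves([
  {"translation": [0,0.04,0.7],"angular": [0,0,0],"gripper": 50},
  {"translation": [0,0.04,0.7],"angular": [0,0,-0.1],"gripper": 50},
  {"translation": [0,0.05,0.7],"angular": [0,0,0],"gripper": 50},
  {"translation": [0,0.05,0.7],"angular": [0,0,0],"gripper": 50},
  {"translation": [0,0,0.4],"angular": [0,0,0],"gripper": 40},
  {"translation": [0,0,0.4],"angular": [0,0,0],"gripper": 40},
  {"translation": [0,0,0.26],"angular": [0,0,0],"gripper": 40},
  {"translation": [0,0,0],"angular": [0,0,0],"gripper": 40},
])

```text
clock: 10.6
position: [0.4345, 0.1272, 0.006]
orientation: [180.0, 0.1, -5.2]
contact_force: [-0.2, 0.1, 0.0]
grip_width: 0.0402
```

```bash
python3 - <<'E'
from plant import *; from h import *
s=get_state(); log(s); p,Rc=pose(s); print(s["clock"],s["joint_pos"].round(2),p.round(4),s["orientation"].round(2),s["contact_force"],s["grip_width"])
c=camera("wrist");np.save("w4.npy",c,allow_pickle=True); cv2.imwrite("pics/i_w.png",c["img"][:,:,::-1])
E
```

```text
10.6 [ 10.8   20.08 123.18   0.    36.82  16.04] [0.4345 0.1272 0.006 ] [ 1.7998e+02  7.0000e-02 -5.2500e+00] [-0.22312563  0.108556    0.00752405] 0.04023614457007175
```

View pics/i_w.png

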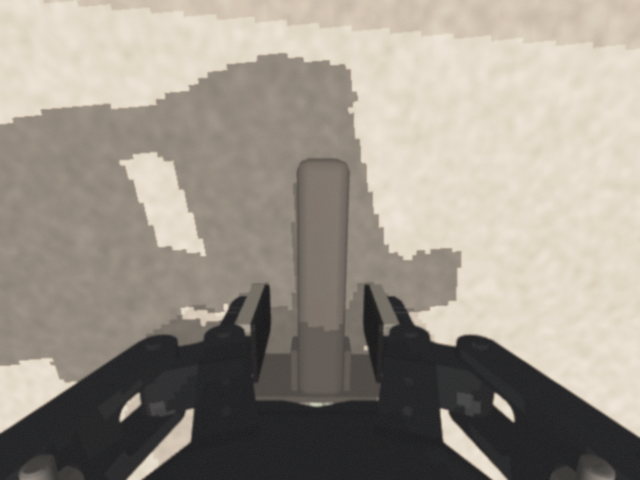

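Request:
apply_moves([
  {"translation": [0,0,0],"angular": [0,0,0],"gripper": 5},
  {"translation": [0,0,0],"angular": [0,0,0],"gripper": 5},
  {"translation": [0,0,0],"angular": [0,0,0],"gripper": 5},
  {"translation": [0,0,0],"angular": [0,0,0],"gripper": 5},
])

```text
clock: 11.15
position: [0.4357, 0.1275, 0.0073]
orientation: [-180.0, -0.1, -5.2]
contact_force: [-1.6, 0.1, 6.3]
grip_width: 0.0169
```

```bash
python3 - <<'E'
from plant import *; from h import *
s=get_state(); log(s); p,Rc=pose(s); print(s["clock"],s["joint_pos"].round(2),p.round(4),s["orientation"].round(2),s["contact_force"],s["ft_torque"],s["grip_width"])
E
```

```text
11.15 [1.0800e+01 1.9940e+01 1.2313e+02 1.0000e-02 3.6840e+01 1.6040e+01] [0.4357 0.1275 0.0073] [-1.7997e+02 -9.0000e-02 -5.2500e+00] [-1.55328277  0.13786512  6.27656754] [0.0136224  0.12870907 0.00659886] 0.016906644959742888
```

Request:
apply_moves([
  {"translation": [0,0,-0.1],"angular": [0,0,0],"gripper": 5},
  {"translation": [0,0,-0.3],"angular": [0,0,0],"gripper": 5},
  {"translation": [0,0,-0.4],"angular": [0,0,0],"gripper": 5},
  {"translation": [0,0,-0.3],"angular": [0,0,0],"gripper": 5},
  {"translation": [0,0,0],"angular": [0,0,0],"gripper": 5},
])

```text
clock: 11.78
position: [0.4364, 0.1275, 0.0521]
orientation: [-179.9, -0.2, -5.2]
contact_force: [-0.0, -0.1, -2.7]
grip_width: 0.0168
```

```bash
python3 - <<'E'
from plant import *; from h import *
s=get_state(); log(s); p,Rc=pose(s); print(s["clock"],p.round(4),s["orientation"].round(2),s["contact_force"],s["ft_torque"],s["grip_width"])
c=camera("scene");np.save("s5.npy",c,allow_pickle=True);zoom(c,200,180,440,340,"j_sc.png")
c=camera("top");np.save("t5.npy",c,allow_pickle=True);zoom(c,180,220,340,340,"j_top.png")
E
```

```text
11.775 [0.4364 0.1275 0.0521] [-179.94   -0.2    -5.24] [-0.01598167 -0.14736225 -2.71268049] [ 0.17818334 -0.01328924  0.02278007] 0.016822903362973776
```

View pics/j_sc.png

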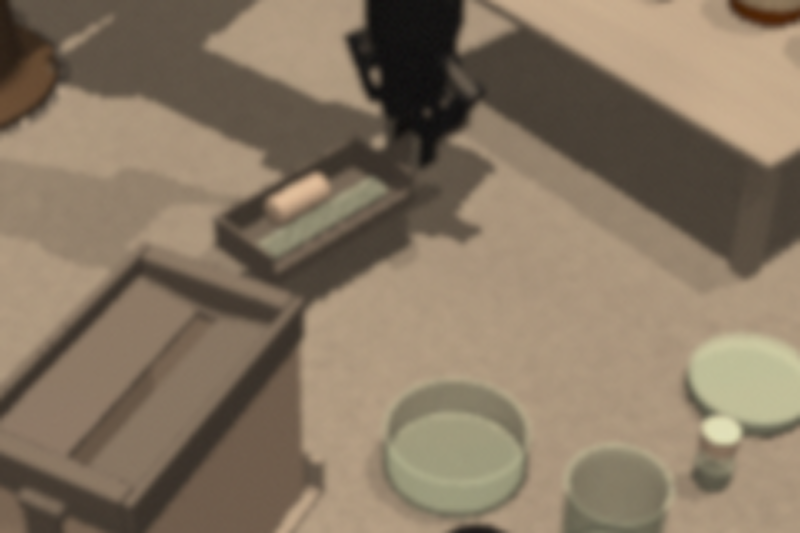

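View pics/j_top.png

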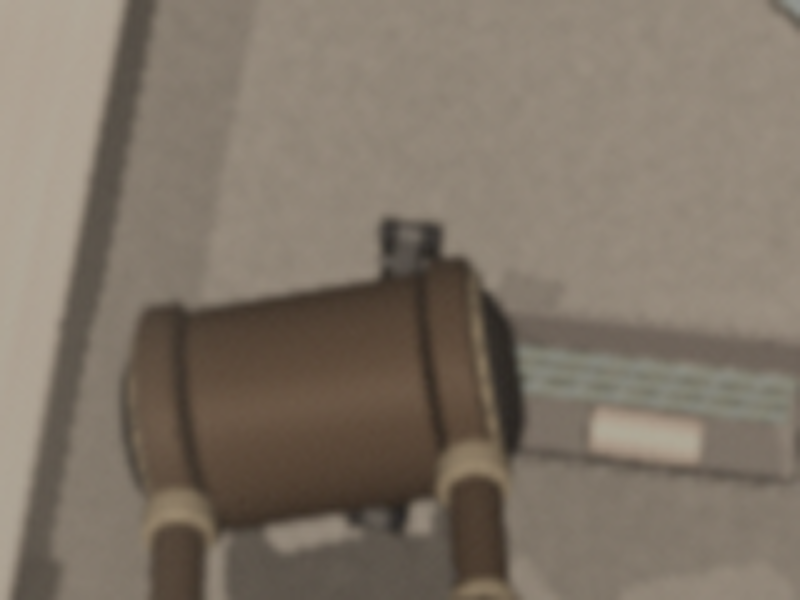

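The tray is lifted and looks level, with rods and bar in place. I raise it first, then turn it and move over the bin.

Request:
apply_moves([
  {"translation": [0,0,-0.2],"angular": [0,0,0],"gripper": 5},
  {"translation": [0,0,-0.4],"angular": [0,0,0],"gripper": 5},
  {"translation": [0,0,-0.6],"angular": [0,0,0],"gripper": 5},
  {"translation": [0,0,-0.7],"angular": [0,0,0],"gripper": 5},
  {"translation": [0,0,-0.7],"angular": [0,0,0],"gripper": 5},
  {"translation": [0,0,-0.7],"angular": [0,0,0],"gripper": 5},
  {"translation": [0,0,-0.7],"angular": [0,0,0],"gripper": 5},
  {"translation": [0,0,-0.6],"angular": [0,0,0],"gripper": 5},
  {"translation": [0,0,-0.3],"angular": [0,0,0],"gripper": 5},
  {"translation": [0,0,0],"angular": [0,0,0],"gripper": 5},
])

```text
clock: 13.12
position: [0.4355, 0.1274, 0.2475]
orientation: [-180.0, -0.1, -5.2]
contact_force: [0.1, -0.2, -3.2]
grip_width: 0.0167
```

```bash
python3 - <<'E'
from plant import *; from k import *
s=get_state(); log(s); p,Rc=pose(s); print(s["clock"],p.round(4),s["orientation"].round(2),s["contact_force"],s["ft_torque"],s["grip_width"])
t,Rt,o=tip(0,-.005,.252,gz=.0263); print(t,Rt.as_euler("xyz",degrees=True))
plan(p,Rc,t,Rt,18,5)
E
```

```text
13.125 [0.4355 0.1274 0.2475] [-1.7996e+02 -1.3000e-01 -5.2400e+00] [ 0.05027267 -0.21517823 -3.21060725] [0.2211491  0.01610574 0.02690213] 0.016695672988663878
[ 0.48432845 -0.16301433  0.2463    ] [180.   0.  13.]
t [0.1, 0.4, 0.0] a [0.0, 0.0, -0.2] 
t [0.1, 0.39, 0.0] a [0.0, 0.0, -0.21] 
t [0.09, 0.4, 0.0] a [0.0, 0.0, -0.2] 
t [0.09, 0.4, 0.01] a [0.0, -0.01, -0.2] 
t [0.07, 0.4, 0.0] a [0.0, 0.0, -0.2] 
t [0.07, 0.41, 0.0] a [0.0, 0.0, -0.21] 
t [0.06, 0.4, 0.0] a [0.0, 0.0, -0.2] 
t [0.06, 0.41, 0.0] a [0.0, 0.0, -0.2] 
t [0.05, 0.4, 0.0] a [0.0, 0.0, -0.2] 
t [0.04, 0.41, 0.01] a [0.0, 0.0, -0.21] 
t [0.03, 0.41, 0.0] a [0.0, -0.01, -0.2] 
t [0.02, 0.41, 0.0] a [0.0, 0.0, -0.2] 
t [0.02, 0.4, 0.0] a [0.0, 0.0, -0.2] 
t [0.02, 0.41, 0.0] a [0.0, 0.0, -0.21] 
t [0.0, 0.41, 0.0] a [0.0, 0.0, -0.2] 
t [0.0, 0.41, 0.01] a [0.0, 0.0, -0.2] 
t [-0.01, 0.41, 0.0] a [0.0, -0.01, -0.21] 
t [-0.02, 0.41, 0.0] a [0.0, 0.0, -0.2]
```

Request:
apply_moves([
  {"translation": [0.1,0.2,0],"angular": [0,0,-0.2],"gripper": 5},
  {"translation": [0.1,0.4,0],"angular": [0,0,-0.2],"gripper": 5},
  {"translation": [0.1,0.4,0],"angular": [0,0,-0.2],"gripper": 5},
  {"translation": [0.1,0.4,0],"angular": [0,0,-0.2],"gripper": 5},
  {"translation": [0.1,0.4,0],"angular": [0,0,-0.2],"gripper": 5},
  {"translation": [0.1,0.4,0],"angular": [0,0,-0.2],"gripper": 5},
  {"translation": [0.1,0.4,0],"angular": [0,0,-0.2],"gripper": 5},
  {"translation": [0.1,0.4,0],"angular": [0,0,-0.2],"gripper": 5},
  {"translation": [0,0.4,0],"angular": [0,0,-0.2],"gripper": 5},
  {"translation": [0,0.4,0],"angular": [0,0,-0.2],"gripper": 5},
])

```text
clock: 14.38
position: [0.4645, -0.0265, 0.2448]
orientation: [-180.0, 0.2, 4.8]
contact_force: [-0.3, 0.8, -3.2]
grip_width: 0.017
```

Request:
apply_moves([
  {"translation": [0,0.4,0],"angular": [0,0,-0.2],"gripper": 5},
  {"translation": [0,0.4,0],"angular": [0,0,-0.2],"gripper": 5},
  {"translation": [0,0.4,0],"angular": [0,0,-0.2],"gripper": 5},
  {"translation": [0,0.4,0],"angular": [0,0,-0.2],"gripper": 5},
  {"translation": [0,0.4,0],"angular": [0,0,-0.2],"gripper": 5},
  {"translation": [0,0.4,0],"angular": [0,0,-0.2],"gripper": 5},
  {"translation": [0,0.3,0],"angular": [0,0,-0.2],"gripper": 5},
  {"translation": [0,0.2,0],"angular": [0,0,-0.2],"gripper": 5},
  {"translation": [0,0,0],"angular": [0,0,0],"gripper": 5},
])

```text
clock: 15.5
position: [0.481, -0.1408, 0.2455]
orientation: [-179.9, 0.1, 12.7]
contact_force: [0.3, 0.5, -2.7]
grip_width: 0.0168
```

```bash
python3 - <<'E'
from plant import *; from k import *
s=get_state(); log(s); p,Rc=pose(s); print(s["clock"],s["joint_pos"].round(2),p.round(4),s["orientation"].round(2),s["contact_force"],s["ft_torque"],s["grip_width"])
c=camera("scene");np.save("s6.npy",c,allow_pickle=True);print(zoom(c,160,160,340,295,"k_sc.png"))
c=camera("top");np.save("t6.npy",c,allow_pickle=True);print(zoom(c,340,180,520,315,"k_top.png"))
E
```

```text
15.5 [-21.29   3.13 109.07  -0.    67.93 -34.  ] [ 0.481  -0.1408  0.2455] [-1.7993e+02  1.0000e-01  1.2710e+01] [ 0.33368817  0.48850282 -2.7315422 ] [0.26701628 0.06986107 0.04397648] 0.016795623894355117
4.444444444444445
4.444444444444445
```

View pics/k_sc.png

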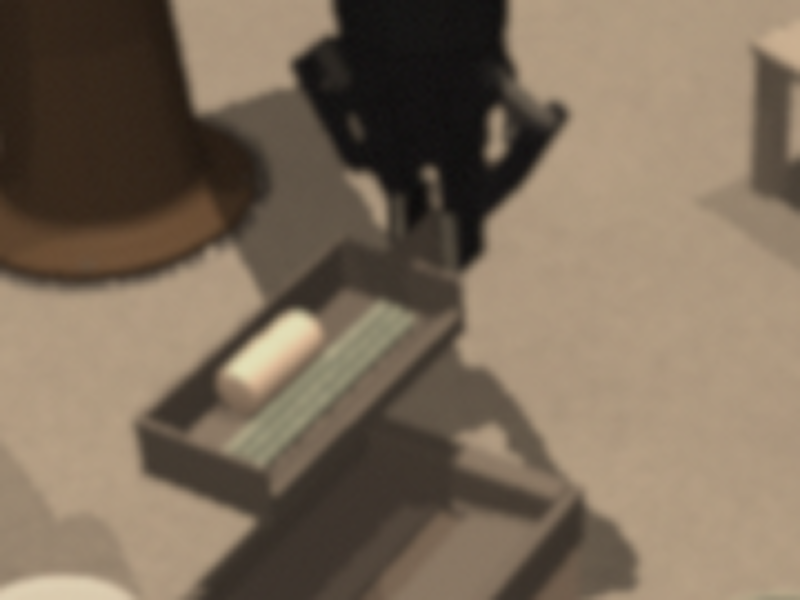

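View pics/k_top.png

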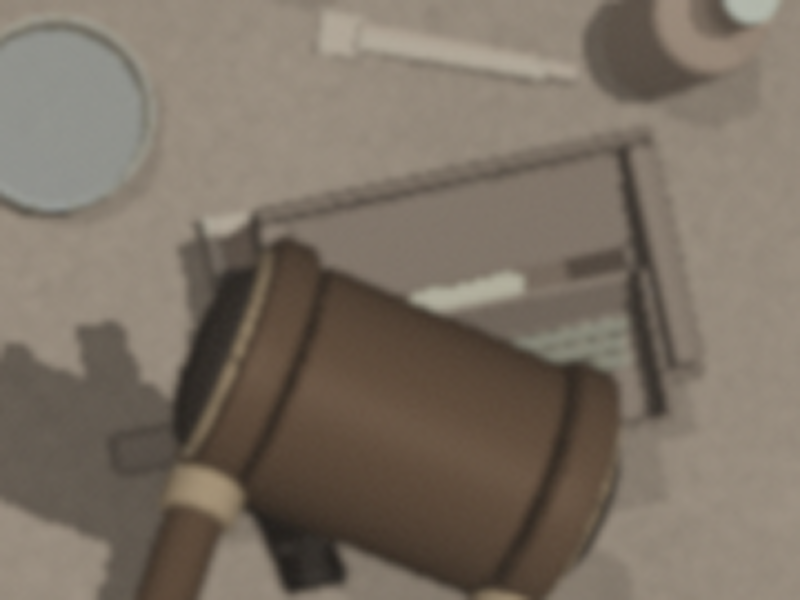

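```bash
python3 - <<'E'
from k import *
S=np.load("s6.npy",allow_pickle=True).item();T=np.load("t6.npy",allow_pickle=True).item()
k=4.44444
def tri(ps,pt):
    o1,d1=ray(S,[np.array(ps)/k+160]); o2,d2=ray(T,[np.array(pt)/k+[340,180]])
    d1=d1[0];d2=d2[0]; A=np.c_[d1,-d2]; s=np.linalg.lstsq(A,o2-o1,rcond=None)[0]; a=o1+s[0]*d1;b=o2+s[1]*d2
    return (a+b)/2,np.linalg.norm(a-b)
a=tri((140,425),(660,414)); b=tri((268,490),(636,268)); print(a,b)
# predicted
from scipy.spatial.transform import Rotation
p=np.array([.481,-.1408,.2455]); yaw=12.71-90
Tr=R.from_euler("z",yaw,degrees=True)
o=p-Tr.apply([-.105,0,.0073])
for q in [(.073,-.033,.03),(.073,.033,.03),(-.163,0,.03)]:
    w=o+Tr.apply(q); print(q,w.round(4),(proj(S,[w])-160)*k,(proj(T,[w])-[340,180])*k)
print("o",o)
E
```

```text
(array([ 0.48941923, -0.31396806,  0.26075444]), np.float64(0.0008228972204331025)) (array([ 0.55225487, -0.30339988,  0.2553303 ]), np.float64(0.003946165078687738))
(0.073, -0.033, 0.03) [ 0.488  -0.3217  0.2682] [[118.89877945 418.33189274]] [[682.28418042 417.10452678]]
(0.073, 0.033, 0.03) [ 0.5524 -0.3072  0.2682] [[252.28759287 469.77778538]] [[649.9946221  262.97226488]]
(-0.163, 0, 0.03) [ 0.4682 -0.0842  0.2682] [[495.83160679 159.51374361]] [[117.84433004 453.934363  ]]
o [ 0.50410173 -0.2432271   0.2382    ]
```

```bash
python3 - <<'E'
from k import *
S=np.load("s6.npy",allow_pickle=True).item();T=np.load("t6.npy",allow_pickle=True).item()
k=4.44444
obsS=[((.073,-.033,.03),(140,425)),((.073,.033,.03),(268,490)),((-.073,-.033,.03),(347,240)),((-.073,.033,.03),(463,280))]
obsT=[((.073,-.033,.03),(660,414)),((.073,.033,.03),(636,268)),((-.163,0,.03),(110,453))]
p=np.array([.481,-.1408,.2455])
def model(v,q):
    gx,gy,gz,yaw,pit,rol=v
    Tr=R.from_euler("ZYX",[yaw,pit,rol],degrees=True)
    return p+Tr.apply(np.array(q)-[gx,gy,gz])
def res(v):
    r=[]
    for q,u in obsS: r+=list(proj(S,[model(v,q)])[0]-np.array(u)/k-160)
    for q,u in obsT: r+=list(proj(T,[model(v,q)])[0]-np.array(u)/k-[340,180])
    r+=[(v[1])/.001,(v[2]-.0073)/.002,(v[3]+77.29)/1.]
    return np.array(r)
s=least_squares(res,[-.105,0,.0073,-77.3,0,0],x_scale=[.01,.01,.01,1,1,1]); print(s.x.round(4)); print(s.fun.round(1))
E
```

```text
[-9.88000e-02 -8.00000e-04  8.70000e-03 -7.73643e+01  3.02980e+00
 -3.17550e+00]
[-1.4  0.9 -0.1 -0.6 -2.  -1.4  0.   0.3  0.8  0.3 -1.6 -1.1 -1.  -0.3
 -0.8  0.7 -0.1]
```

```bash
python3 - <<'E'
from k import *
S=np.load("sc0.npy",allow_pickle=True).item();T=np.load("top0.npy",allow_pickle=True).item()
zoom(S,190,240,300,322,"l_sc.png")
b=np.array([.544,-.257,0]); Rz=R.from_euler("z",-77,degrees=True)
for q in [(-.095,-.059,.174),(.095,-.059,.174),(.095,.059,.174),(-.095,.059,.174),(-.075,-.0075,.15),(-.075,.0075,.15),(.075,-.0075,.15),(.075,.0075,.15)]:
    w=b+Rz.apply(q); print(q,"sc",((proj(S,[w])[0]-[190,240])*800/110).round(0),"top",((proj(T,[w])[0]-[370,190])*5.333).round(0))
E
```

```text
(-0.095, -0.059, 0.174) sc [372.  83.] top [208. 501.]
(0.095, -0.059, 0.174) sc [-48. 502.] top [689. 397.]
(0.095, 0.059, 0.174) sc [341. 669.] top [624.  94.]
(-0.095, 0.059, 0.174) sc [728. 211.] top [143. 194.]
(-0.075, -0.0075, 0.15) sc [491. 242.] top [221. 357.]
(-0.075, 0.0075, 0.15) sc [536. 259.] top [213. 319.]
(0.075, -0.0075, 0.15) sc [176. 587.] top [594. 278.]
(0.075, 0.0075, 0.15) sc [224. 608.] top [586. 241.]
```

View pics/l_sc.png

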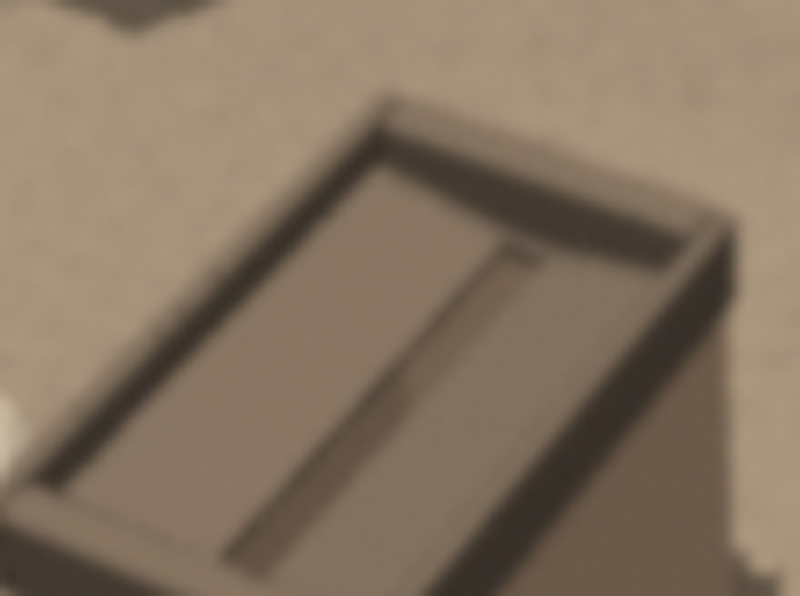

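```bash
sed -i 's/^BIN=.*/BIN=np.array([.5435,-.2573]); BY=-77.0/' k.py; python3 - <<'E'
from plant import *; from k import *
p,Rc=pose(get_state())
kw=dict(gx=-.101,gz=.0263,lean=-3)
for ph,lz,n in ((0,.252,5),(30,.205,9),(34,.182,3),(40,.180,6),(48,.180,6),(56,.180,6)):
    t,Rt,o=tip(ph,-.008,lz,**kw)
    print("PHI",ph,t.round(4),Rt.as_euler("xyz",degrees=True).round(1),ik(t,Rt,[-15,20,100,-5,80,-30])[0].round(0)); p,Rc=plan(p,Rc,t,Rt,n,5)
E
```

```text
PHI 0 [ 0.482  -0.1689  0.2463] [177.   0.  13.] [-23.   3. 109.  -3.  66. -35.]
t [-0.03, 0.14, 0.0] a [-0.12, 0.0, -0.01] 
t [-0.02, 0.14, 0.0] a [-0.12, 0.01, -0.01] 
t [-0.03, 0.14, 0.0] a [-0.13, 0.0, -0.01] 
t [-0.03, 0.14, 0.0] a [-0.12, 0.0, -0.01] 
t [-0.03, 0.15, 0.0] a [-0.12, 0.0, -0.01] 
PHI 30 [ 0.4834 -0.1685  0.2161] [177.  30.  13.] [-15.  21.  94. -16.  90. -25.]
t [0.0, 0.0, 0.08] a [0.0, -0.67, -0.03] 
t [0.01, -0.01, 0.09] a [0.0, -0.66, -0.04] 
t [0.02, 0.0, 0.08] a [0.0, -0.67, -0.03] 
t [0.02, -0.01, 0.08] a [0.0, -0.66, -0.04] 
t [0.02, 0.0, 0.08] a [0.0, -0.67, -0.03] 
t [0.03, -0.01, 0.08] a [0.0, -0.66, -0.04] 
t [0.03, 0.0, 0.08] a [0.0, -0.67, -0.03] 
t [0.04, -0.01, 0.08] a [0.0, -0.66, -0.04] 
t [0.04, 0.0, 0.07] a [0.0, -0.67, -0.03] 
PHI 34 [ 0.4843 -0.1683  0.1952] [177.  34.  13.] [-14.  25.  93. -18.  92. -24.]
t [0.09, -0.01, 0.15] a [0.0, -0.27, -0.01] 
t [0.1, -0.01, 0.14] a [0.0, -0.26, -0.02] 
t [0.1, 0.0, 0.15] a [0.0, -0.27, -0.01] 
PHI 40 [ 0.4858 -0.168   0.1962] [177.  40.  13.] [-13.  28.  90. -19.  97. -24.]
t [0.0, 0.0, -0.01] a [0.0,
[... 212 characters left out ...]
0.2, -0.01] 
PHI 48 [ 0.4882 -0.1674  0.2   ] [177.  48.  13.] [-12.  32.  86. -22. 105. -24.]
t [0.0, 0.0, -0.02] a [0.0, -0.27, -0.01] 
t [-0.01, 0.0, -0.02] a [0.0, -0.26, -0.02] 
t [0.0, 0.0, -0.02] a [0.0, -0.27, -0.01] 
t [0.0, 0.0, -0.01] a [0.0, -0.26, -0.01] 
t [-0.01, 0.0, -0.02] a [0.0, -0.27, -0.02] 
t [0.0, 0.0, -0.02] a [0.0, -0.26, -0.01] 
PHI 56 [ 0.4912 -0.1667  0.2034] [177.  56.  13.] [-11.  37.  82. -25. 112. -24.]
t [0.0, 0.0, -0.02] a [0.0, -0.27, -0.01] 
t [0.0, 0.0, -0.02] a [0.0, -0.26, -0.02] 
t [-0.01, 0.0, -0.02] a [0.0, -0.27, -0.01] 
t [0.0, 0.01, -0.01] a [0.0, -0.27, -0.02] 
t [-0.01, 0.0, -0.02] a [0.0, -0.26, -0.01] 
t [0.0, 0.0, -0.02] a [0.0, -0.27, -0.01]
```

Request:
apply_moves([
  {"translation": [0,0.14,0],"angular": [-0.1,0,0],"gripper": 5},
  {"translation": [-0.03,0.14,0],"angular": [-0.15,0,0],"gripper": 5},
  {"translation": [-0.03,0.14,0],"angular": [-0.15,0,0],"gripper": 5},
  {"translation": [-0.03,0.14,0],"angular": [-0.1,0,0],"gripper": 5},
  {"translation": [-0.03,0.15,0],"angular": [-0.1,0,-0.05],"gripper": 5},
  {"translation": [0,0,0],"angular": [0,0,0],"gripper": 5},
])

```text
clock: 16.35
position: [0.4832, -0.1695, 0.2472]
orientation: [177.0, 0.0, 13.0]
contact_force: [-0.4, -0.2, -3.1]
grip_width: 0.017
```

```bash
python3 - <<'E'
from plant import *; from k import *
s=get_state(); log(s); p,Rc=pose(s); print(s["clock"],s["joint_pos"].round(2),p.round(4),s["orientation"].round(2),s["contact_force"],s["ft_torque"],s["grip_width"])
c=camera("scene");np.save("s7.npy",c,allow_pickle=True);print(zoom(c,160,160,340,295,"m_sc.png"))
c=camera("top");np.save("t7.npy",c,allow_pickle=True);print(zoom(c,340,180,520,315,"m_top.png"))
E
```

```text
16.35 [-22.68   3.23 108.81  -2.68  66.23 -34.62] [ 0.4832 -0.1695  0.2472] [176.98   0.    12.99] [-0.36832709 -0.17026969 -3.13225321] [ 0.25913452  0.04973587 -0.03245618] 0.017040414387414018
4.444444444444445
4.444444444444445
```

View pics/m_sc.png

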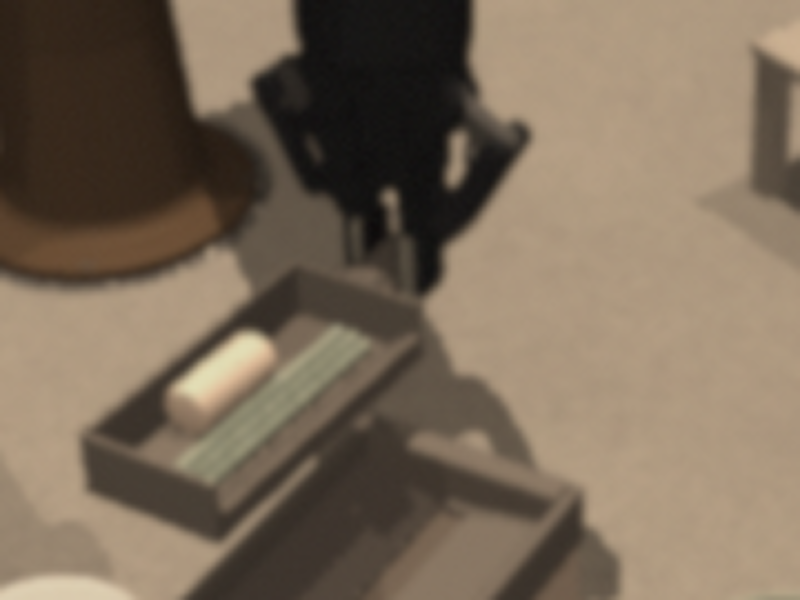

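View pics/m_top.png

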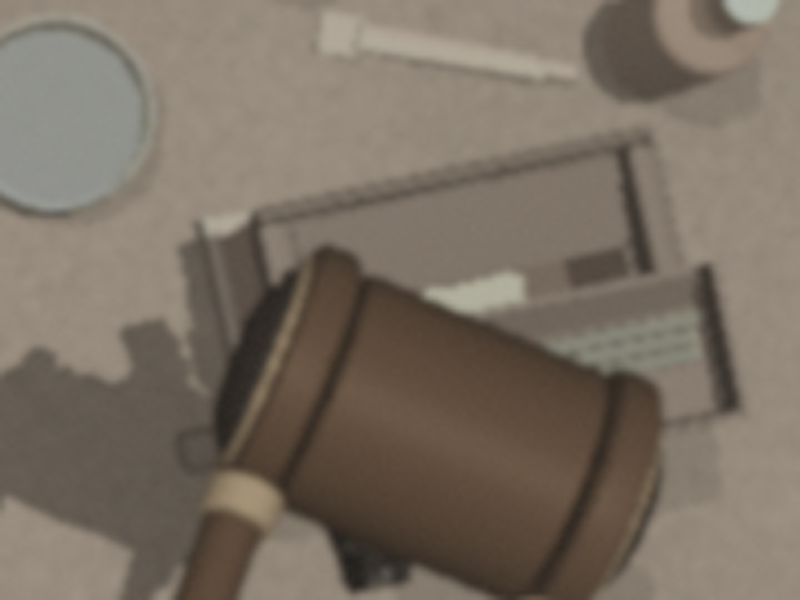

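```bash
cat > fit.py <<'E'
from k import *
def fit(S,T,obsS,obsT,p,yaw,k=4.44444,offS=(160,160),offT=(340,180)):
    def model(v,q):
        gx,gy,gz,yw,pit,rol=v
        Tr=R.from_euler("ZYX",[yw,pit,rol],degrees=True)
        return p+Tr.apply(np.array(q)-[gx,gy,gz])
    def res(v):
        r=[]
        for q,u in obsS: r+=list(proj(S,[model(v,q)])[0]-np.array(u)/k-offS)
        for q,u in obsT: r+=list(proj(T,[model(v,q)])[0]-np.array(u)/k-offT)
        return np.array(r+[(v[1])/.001,(v[2]-.0073)/.002,(v[3]-yaw)/1.])
    s=least_squares(res,[-.105,0,.0073,yaw,0,0],x_scale=[.01,.01,.01,1,1,1]); return s.x,s.fun,model(s.x,[0,0,0])
E
python3 - <<'E'
from fit import *
S=np.load("s7.npy",allow_pickle=True).item();T=np.load("t7.npy",allow_pickle=True).item()
x,f,o=fit(S,T,[((.073,-.033,.03),(85,437)),((.073,.033,.03),(220,495)),((-.073,-.033,.03),(297,268)),((-.073,.033,.03),(418,305))],
 [((.073,-.033,.03),(740,408)),((.073,.033,.03),(712,267)),((-.163,0,.03),(177,448))],np.array([.4832,-.1695,.2472]),-77)
print(x.round(4),f.round(1),o.round(4))
d=R.from_euler("z",77,degrees=True).apply(o-[.5435,-.2573,0]); print("tray origin in bin",d.round(4))
E
```

```text
[-1.00200e-01 -1.00000e-03  1.00000e-02 -7.68617e+01 -1.90420e+00
 -1.12480e+00] [-1.9  0.5 -1.7 -0.1 -1.1 -1.8  0.3 -0.1 -0.2  0.3 -1.6 -2.6 -0.9  0.6
 -1.   1.4  0.1] [ 0.5068 -0.2672  0.2405]
tray origin in bin [ 0.0013 -0.038   0.2405]
```

Measured against the bin, the tray is aligned: x offset about 1 mm, yaw within 0.2°, close to level. Tipping to 30° now.

Request:
apply_moves([
  {"translation": [0,0,0.06],"angular": [0,-0.4,0],"gripper": 5},
  {"translation": [0,0,0.08],"angular": [0,-0.7,-0.03],"gripper": 5},
  {"translation": [0.01,0,0.08],"angular": [0,-0.7,-0.04],"gripper": 5},
  {"translation": [0.02,0,0.08],"angular": [0,-0.7,-0.04],"gripper": 5},
  {"translation": [0.02,0,0.08],"angular": [0,-0.7,-0.04],"gripper": 5},
  {"translation": [0.02,0,0.08],"angular": [0,-0.7,-0.04],"gripper": 5},
  {"translation": [0.03,0,0.08],"angular": [0,-0.7,-0.04],"gripper": 5},
  {"translation": [0.04,-0.01,0.08],"angular": [0,-0.7,-0.04],"gripper": 5},
  {"translation": [0.04,-0.01,0.08],"angular": [0,-0.7,-0.04],"gripper": 5},
  {"translation": [0,0,0],"angular": [0,0,0],"gripper": 5},
])

```text
clock: 17.7
position: [0.4846, -0.169, 0.2163]
orientation: [177.1, 30.1, 13.1]
contact_force: [0.8, 0.9, -2.4]
grip_width: 0.0173
```

```bash
python3 - <<'E'
from plant import *; from k import *
s=get_state(); log(s); p,Rc=pose(s); print(s["clock"],s["joint_pos"].round(2),p.round(4),s["orientation"].round(2),s["contact_force"],s["ft_torque"],s["grip_width"])
for sg in(1,-1):
  for dl in "ws": print(sg,dl,(fk(s["joint_pos"],sg,dl)[0]-p).round(4))
c=camera("scene");print(zoom(c,160,160,340,295,"n_sc.png"))
kw=dict(gx=-.101,gz=.0263,lean=-3)
for ph,lz,n in ((34,.182,4),(40,.180,8)):
    t,Rt,o=tip(ph,-.008,lz,**kw)
    print("PHI",ph,t.round(4),Rt.as_euler("xyz",degrees=True).round(1)); p,Rc=plan(p,Rc,t,Rt,n,5)
E
```

```text
17.7 [-14.32  23.19  93.21 -16.    89.61 -24.37] [ 0.4846 -0.169   0.2163] [177.1  30.1  13.1] [ 0.83600178  0.90058642 -2.39999179] [ 0.3454792  -0.3880793  -0.06776269] 0.017256932414851548
1 w [ 0.011   0.0055 -0.0163]
1 s [ 0.0166  0.0058 -0.0055]
-1 w [0.0598 0.1534 0.0052]
-1 s [ 0.055   0.1564 -0.0055]
4.444444444444445
PHI 34 [ 0.4843 -0.1683  0.1952] [177.  34.  13.]
t [0.07, -0.01, 0.11] a [0.0, -0.2, -0.01] 
t [0.06, -0.01, 0.12] a [0.0, -0.19, 0.0] 
t [0.07, -0.01, 0.11] a [-0.01, -0.2, -0.01] 
t [0.07, -0.01, 0.11] a [0.0, -0.19, 0.0] 
PHI 40 [ 0.4858 -0.168   0.1962] [177.  40.  13.]
t [0.0, 0.0, -0.01] a [0.0, -0.15, -0.01] 
t [0.01, 0.0, 0.0] a [0.0, -0.15, -0.01] 
t [0.0, 0.0, -0.01] a [0.0, -0.15, 0.0] 
t [0.0, 0.0, 0.0] a [0.0, -0.15, -0.01] 
t [0.0, 0.0, -0.01] a [0.0, -0.15, -0.01] 
t [0.0, 0.0, 0.0] a [0.0, -0.15, -0.01] 
t [0.01, 0.0, -0.01] a [0.0, -0.15, -0.01] 
t [0.0, 0.0, 0.0] a [0.0, -0.15, -0.01]
```

View pics/n_sc.png

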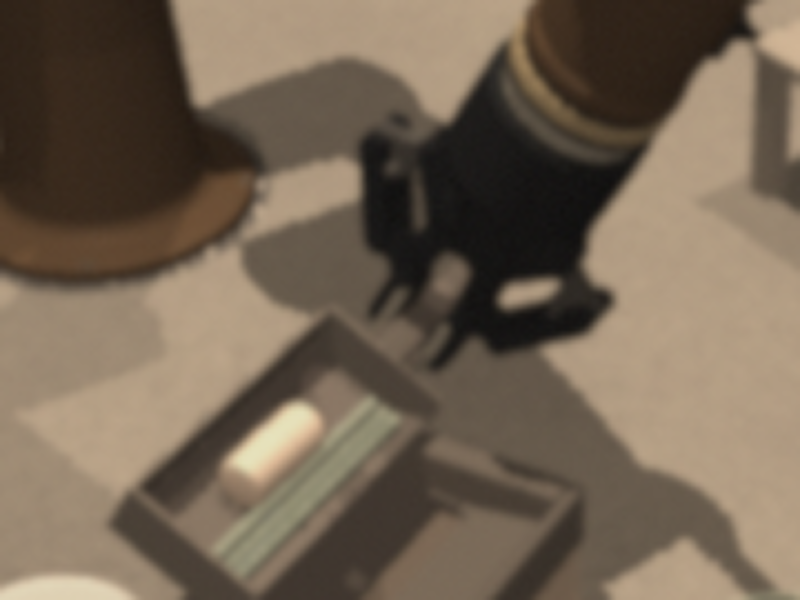

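Tipped to 30°, the rods lie at the foot of the ramp and the bar is just behind them. I lower a little and go slowly through 35–40°.

Request:
apply_moves([
  {"translation": [0.06,0,0.11],"angular": [0,-0.2,0],"gripper": 5},
  {"translation": [0.06,-0.01,0.11],"angular": [0,-0.2,0],"gripper": 5},
  {"translation": [0.06,-0.01,0.11],"angular": [0,-0.2,0],"gripper": 5},
  {"translation": [0.05,-0.01,0.1],"angular": [0,-0.2,0],"gripper": 5},
  {"translation": [0,0,0],"angular": [0,-0.15,0],"gripper": 5},
  {"translation": [0,0,0],"angular": [0,-0.15,0],"gripper": 5},
  {"translation": [0,0,0],"angular": [0,-0.15,0],"gripper": 5},
  {"translation": [0,0,0],"angular": [0,-0.15,-0.05],"gripper": 5},
  {"translation": [0,0,-0.01],"angular": [0,-0.15,0],"gripper": 5},
  {"translation": [0,0,-0.01],"angular": [0,-0.15,0],"gripper": 5},
])

```text
clock: 19.0
position: [0.4831, -0.1695, 0.199]
orientation: [176.9, 38.6, 12.8]
contact_force: [0.3, -0.5, -2.3]
grip_width: 0.0169
```

```bash
python3 - <<'E'
from plant import *; from k import *
s=get_state(); log(s); p,Rc=pose(s); print(s["clock"],p.round(4),s["orientation"].round(2),s["contact_force"],s["ft_torque"],s["grip_width"])
c=camera("scene");print(zoom(c,160,160,340,295,"o_sc.png"))
c=camera("top");print(zoom(c,340,180,520,315,"o_top.png"))
E
```

```text
19.0 [ 0.4831 -0.1695  0.199 ] [176.9   38.59  12.75] [ 0.31673553 -0.51274929 -2.2904244 ] [ 0.4060324  -0.52417861  0.01756582] 0.016916514820251884
4.444444444444445
4.444444444444445
```

View pics/o_sc.png

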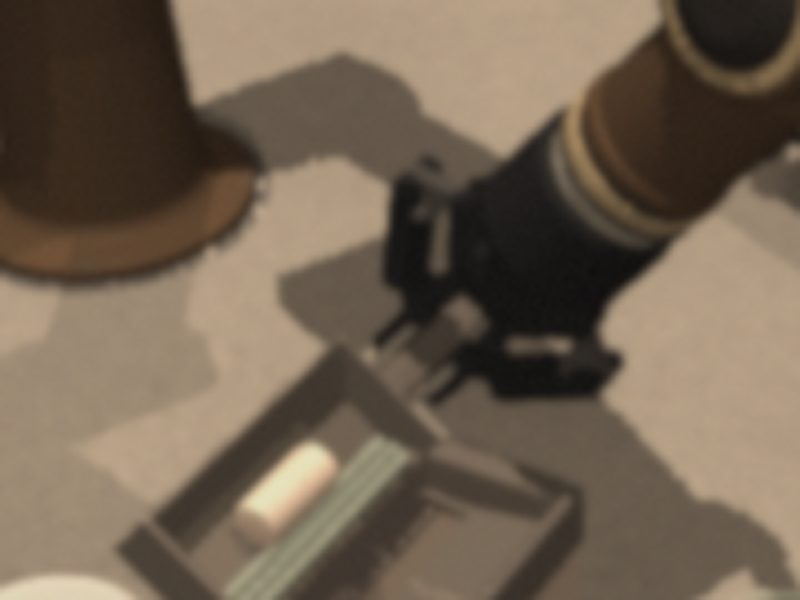

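View pics/o_top.png

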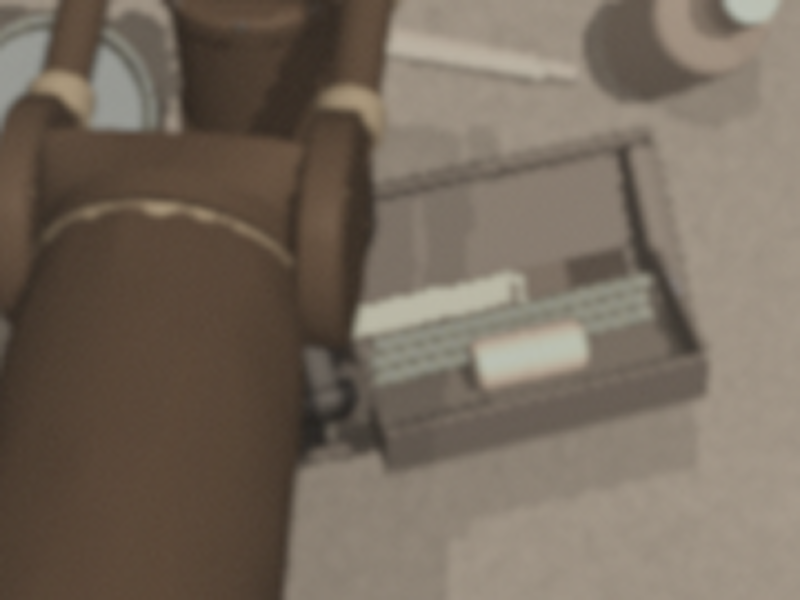

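```bash
python3 - <<'E'
from plant import *; from k import *
T=np.load("t7.npy",allow_pickle=True).item()
p,Rc=pose(get_state())
# rods z estimate: ramp foot tray y=+19,z=6.5 rods
Tr=rotx_w(-77,-38.6)*R.from_euler("z",-77,degrees=True)
base=rotx_w(-77,-38.6)*rpy(180,0,13)
g=p-Rc.apply([0,0,.019]); o=g-Tr.apply([-.101,0,.0263])
B=R.from_euler("z",77,degrees=True)
for n,q in (("lip",(0,.032,.013)),("lipb",(0,.033,0)),("rod",(0,.0165,.0065)),("org",(0,0,0))): print(n,B.apply(o+Tr.apply(q)-[.5435,-.2573,0]).round(4))
z=(o+Tr.apply([0,.015,.0065]))[2]
for px in [(652,285),(368,372),(525,280),(625,262)]:
    for zz in (z,.15):
        w=onplane(T,[np.array(px)/4.4444+[340,180]],zz)[0]; print(px,round(zz,3),w.round(4),"bin",B.apply(w-[.5435,-.2573,0]).round(4))
E
```

```text
lip [ 0.0008 -0.0104  0.1832]
lipb [ 0.0008 -0.0178  0.1724]
rod [ 0.0008 -0.0266  0.1878]
org [ 0.0008 -0.0435  0.193 ]
(652, 285) 0.189 [ 0.5476 -0.3317  0.1888] bin [ 0.0734 -0.0127  0.1888]
(652, 285) 0.15 [ 0.5498 -0.3432  0.15  ] bin [ 0.0852 -0.0132  0.15  ]
(368, 372) 0.189 [ 0.5058 -0.2022  0.1888] bin [-0.0621 -0.0243  0.1888]
(368, 372) 0.15 [ 0.5066 -0.2093  0.15  ] bin [-0.055  -0.0252  0.15  ]
(525, 280) 0.189 [ 0.5485 -0.2731  0.1888] bin [0.0165 0.0014 0.1888]
(525, 280) 0.15 [ 0.5508 -0.2826  0.15  ] bin [0.0263 0.0014 0.15  ]
(625, 262) 0.189 [ 0.5577 -0.3191  0.1888] bin [ 6.340e-02 -1.000e-04  1.888e-01]
(625, 262) 0.15 [ 0.5603 -0.3302  0.15  ] bin [ 7.48e-02 -1.00e-04  1.50e-01]
```

Measured against the slot, the rods sit about 5 mm towards +x and the lip is 2 mm short of where I want it. I correct both, then tip further.

Request:
apply_moves([
  {"translation": [0.05,-0.05,0.01],"angular": [0,0,0],"gripper": 5},
  {"translation": [0.05,-0.05,0.01],"angular": [0,0,0],"gripper": 5},
  {"translation": [0,0,0],"angular": [0,-0.15,0],"gripper": 5},
  {"translation": [0,0,-0.01],"angular": [0,-0.15,-0.02],"gripper": 5},
  {"translation": [0,0,0],"angular": [0,-0.15,0],"gripper": 5},
  {"translation": [0,0,-0.01],"angular": [0,-0.15,-0.02],"gripper": 5},
  {"translation": [0,0,-0.01],"angular": [0,-0.15,0],"gripper": 5},
])

```text
clock: 19.98
position: [0.4854, -0.1648, 0.1966]
orientation: [176.9, 42.4, 12.8]
contact_force: [0.8, -0.3, -2.7]
grip_width: 0.0168
```

```bash
python3 - <<'E'
from plant import *; from k import *
s=get_state(); log(s); p,Rc=pose(s); print(s["clock"],p.round(4),s["orientation"].round(2),s["contact_force"],s["ft_torque"],s["grip_width"])
c=camera("top");print(zoom(c,400,200,500,275,"p_top.png"))
E
```

```text
19.975 [ 0.4854 -0.1648  0.1966] [176.91  42.35  12.75] [ 0.76246226 -0.30947772 -2.6846063 ] [ 0.42308584 -0.5623141   0.0095142 ] 0.016788692156881224
8.0
```

View pics/p_top.png

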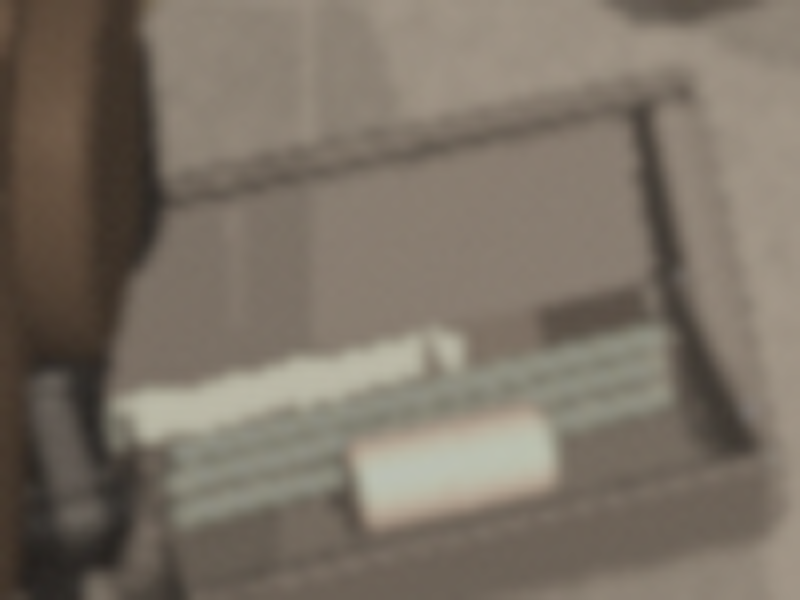

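The rods are still held at 42° and their ends lie within the slot's length. Continuing.

Request:
apply_moves([
  {"translation": [0,0,0],"angular": [0,-0.15,0],"gripper": 5},
  {"translation": [0,0,-0.01],"angular": [0,-0.15,-0.02],"gripper": 5},
  {"translation": [0,0,-0.01],"angular": [0,-0.15,0],"gripper": 5},
  {"translation": [0,0,0],"angular": [0,0,0],"gripper": 5},
])

```text
clock: 20.52
position: [0.486, -0.1646, 0.197]
orientation: [176.9, 44.6, 12.7]
contact_force: [-0.8, -0.2, -3.6]
grip_width: 0.0167
```

```bash
python3 - <<'E'
from plant import *; from k import *
s=get_state(); log(s); p,Rc=pose(s); print(s["clock"],p.round(4),s["orientation"].round(2),s["contact_force"],s["ft_torque"],s["grip_width"])
c=camera("top");print(zoom(c,400,200,500,275,"q_top.png"))
E
```

```text
20.525 [ 0.486  -0.1646  0.197 ] [176.9   44.59  12.73] [-0.81149723 -0.20285054 -3.5599981 ] [ 0.33835665 -0.53982959  0.04500959] 0.016670421410649793
8.0
```

View pics/q_top.png

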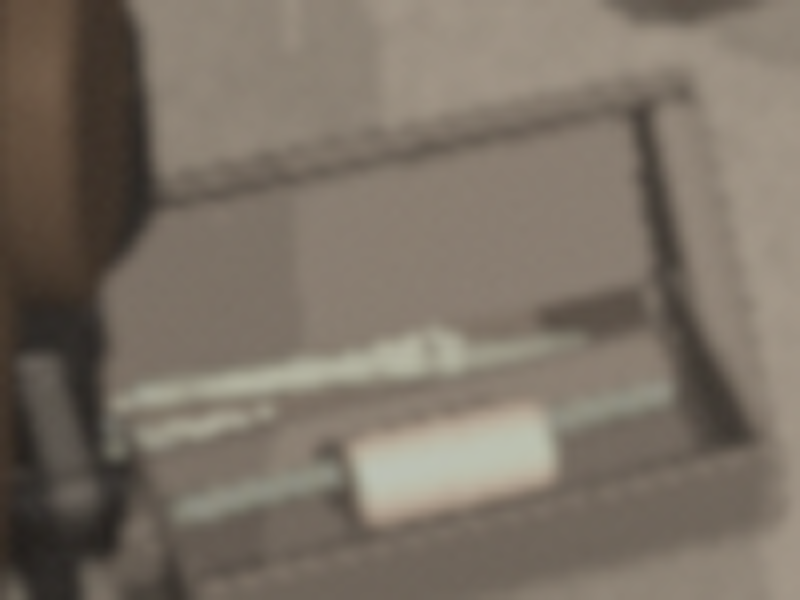

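Two rods have left the tray and one remains behind the ramp with the bar. I wait a moment for them to settle.

Request:
apply_moves([
  {"translation": [0,0,0],"angular": [0,0,0],"gripper": 5},
  {"translation": [0,0,0],"angular": [0,0,0],"gripper": 5},
  {"translation": [0,0,0],"angular": [0,0,0],"gripper": 5},
])

```text
clock: 20.95
position: [0.4859, -0.1647, 0.1973]
orientation: [176.9, 44.6, 12.7]
contact_force: [-0.8, 0.0, -1.4]
grip_width: 0.0165
```

```bash
python3 - <<'E'
from plant import *; from k import *
c=camera("top");print(zoom(c,400,200,500,275,"r_top.png"))
c=camera("scene");print(zoom(c,160,220,300,325,"r_sc.png"))
E
```

```text
8.0
5.714285714285714
```

View pics/r_top.png

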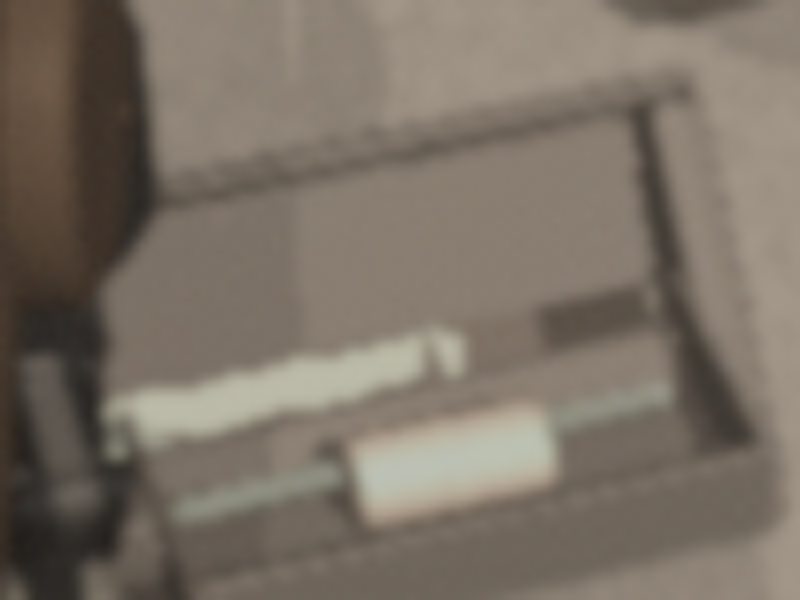

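View pics/r_sc.png

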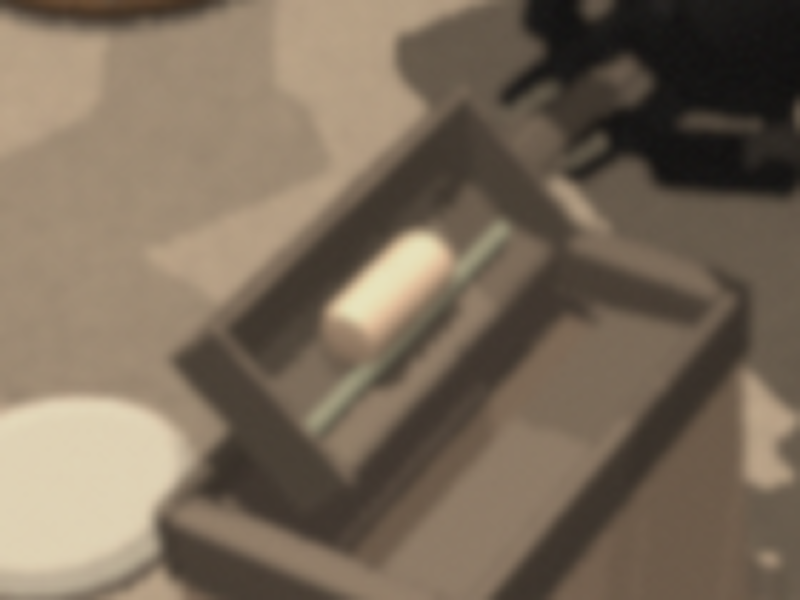

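Two rods have gone through the slot and the third lies at the ramp with the bar behind it. Tipping further in small steps.

Request:
apply_moves([
  {"translation": [0,0,-0.01],"angular": [0,-0.1,0],"gripper": 5},
  {"translation": [0,0,-0.01],"angular": [0,-0.1,0],"gripper": 5},
  {"translation": [0,0,0],"angular": [0,-0.1,0],"gripper": 5},
  {"translation": [0,0,0],"angular": [0,0,0],"gripper": 5},
])

```text
clock: 21.55
position: [0.4864, -0.1644, 0.1975]
orientation: [176.8, 46.1, 12.6]
contact_force: [-0.2, -0.6, -3.2]
grip_width: 0.0169
```

```bash
python3 - <<'E'
from plant import *; from k import *
s=get_state(); print(s["clock"],s["orientation"].round(1))
c=camera("top");print(zoom(c,400,200,500,275,"s_top.png"))
E
```

```text
21.55 [176.8  46.1  12.6]
8.0
```

View pics/s_top.png

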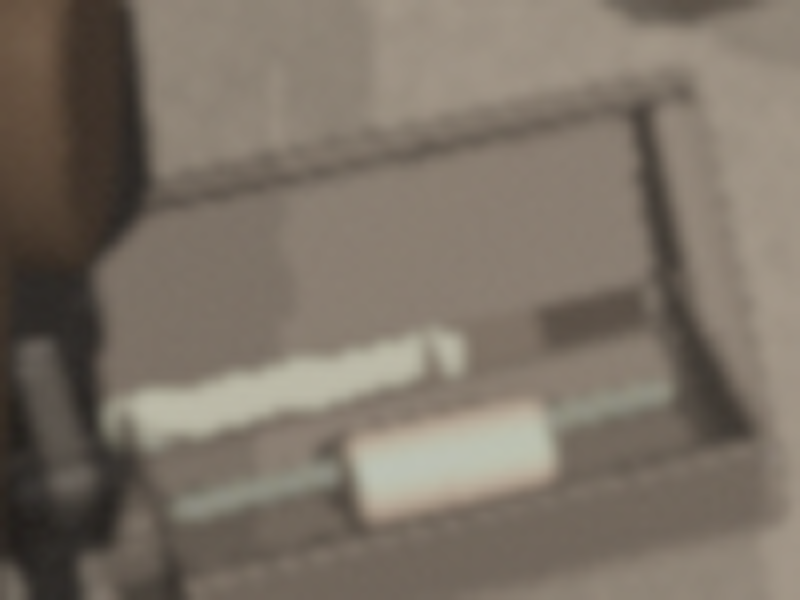

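Request:
apply_moves([
  {"translation": [0,0,-0.01],"angular": [0,-0.15,0],"gripper": 5},
  {"translation": [0,0,-0.01],"angular": [0,-0.15,0],"gripper": 5},
  {"translation": [0,0,0],"angular": [0,-0.1,0],"gripper": 5},
  {"translation": [0,0,0],"angular": [0,0,0],"gripper": 5},
])

```text
clock: 22.1
position: [0.487, -0.1643, 0.198]
orientation: [176.7, 48.1, 12.5]
contact_force: [-1.1, -0.3, -2.4]
grip_width: 0.0167
```

```bash
python3 - <<'E'
from plant import *; from k import *
s=get_state(); print(s["clock"],s["orientation"].round(1))
c=camera("top");print(zoom(c,400,200,500,275,"t_top.png"))
E
```

```text
22.1 [176.7  48.1  12.5]
8.0
```

View pics/t_top.png

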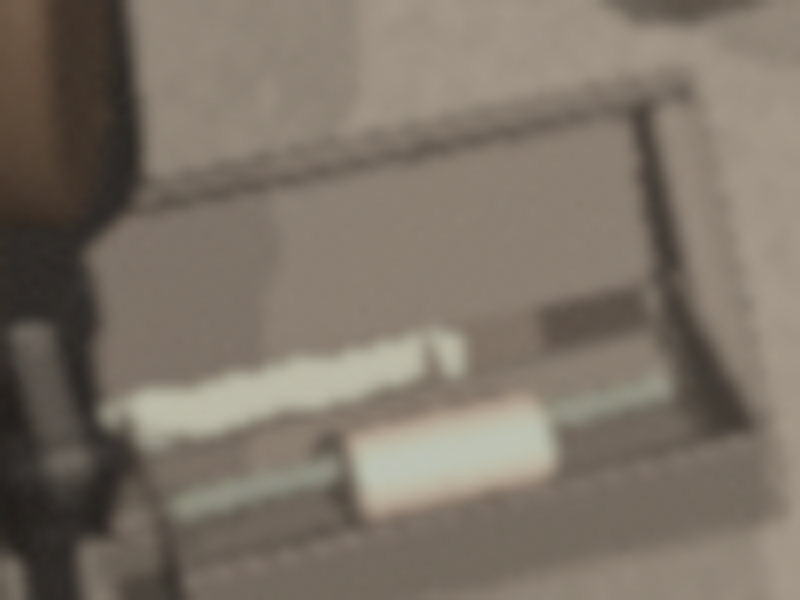

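Request:
apply_moves([
  {"translation": [0,0,-0.01],"angular": [0,-0.15,0],"gripper": 5},
  {"translation": [0,0,-0.01],"angular": [0,-0.15,0],"gripper": 5},
  {"translation": [0,0,0],"angular": [0,-0.15,-0.05],"gripper": 5},
  {"translation": [0,0,0],"angular": [0,0,0],"gripper": 5},
])

```text
clock: 22.65
position: [0.4875, -0.1641, 0.1985]
orientation: [176.9, 50.4, 12.7]
contact_force: [0.2, -0.2, -2.3]
grip_width: 0.017
```

```bash
python3 - <<'E'
from plant import *; from k import *
s=get_state(); print(s["clock"],s["orientation"].round(1))
c=camera("top");print(zoom(c,400,200,500,275,"u_top.png"))
E
```

```text
22.65 [176.9  50.4  12.7]
8.0
```

View pics/u_top.png

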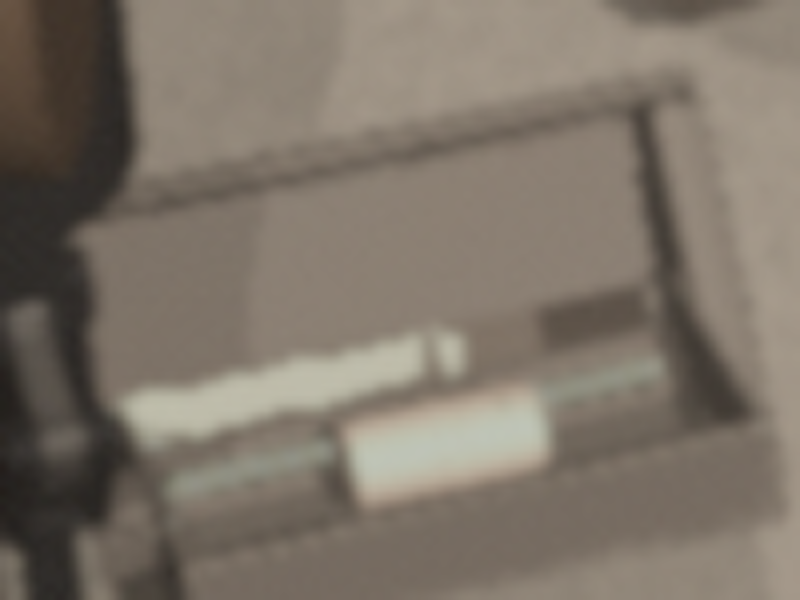

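The rod and bar have begun to move. I hold and tip slightly more.

Request:
apply_moves([
  {"translation": [0,0,0],"angular": [0,0,0],"gripper": 5},
  {"translation": [0,0,0],"angular": [0,-0.1,0],"gripper": 5},
  {"translation": [0,0,0],"angular": [0,0,0],"gripper": 5},
])

```text
clock: 23.08
position: [0.4875, -0.1642, 0.1989]
orientation: [176.8, 50.8, 12.6]
contact_force: [-0.1, 0.2, -1.6]
grip_width: 0.0169
```

```bash
python3 - <<'E'
from plant import *; from k import *
s=get_state(); print(s["clock"],s["orientation"].round(1))
c=camera("top");print(zoom(c,400,200,500,275,"v_top.png"))
E
```

```text
23.075 [176.8  50.8  12.6]
8.0
```

View pics/v_top.png

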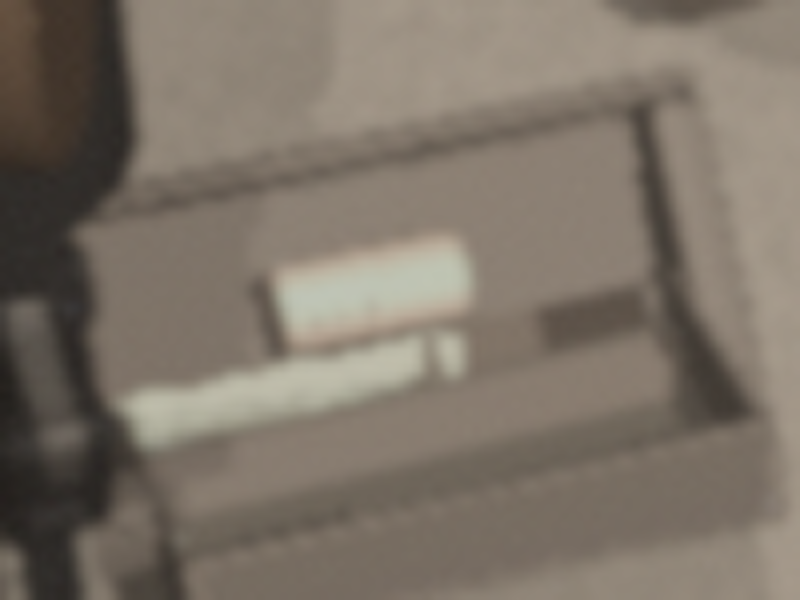

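The third rod is gone and the bar is rolling on the far slope of the lid. I wait while lifting the tray slowly away.

Request:
apply_moves([
  {"translation": [0,0,-0.1],"angular": [0,0,0],"gripper": 5},
  {"translation": [-0.2,0,-0.2],"angular": [0,0,0],"gripper": 5},
  {"translation": [-0.3,0,-0.3],"angular": [0,0,0],"gripper": 5},
  {"translation": [-0.3,0,-0.3],"angular": [0,0,0],"gripper": 5},
  {"translation": [-0.3,0,-0.3],"angular": [0,0,0],"gripper": 5},
  {"translation": [-0.2,0,-0.2],"angular": [0,0,0],"gripper": 5},
  {"translation": [0,0,0],"angular": [0,0,0],"gripper": 5},
])

```text
clock: 24.0
position: [0.4977, -0.1589, 0.2757]
orientation: [176.7, 50.7, 12.5]
contact_force: [-0.3, 0.0, -2.9]
grip_width: 0.0172
```

```bash
python3 - <<'E'
from plant import *; from k import *
s=get_state(); p,Rc=pose(s); print(s["clock"],s["joint_pos"].round(1),p.round(4),s["orientation"].round(1),s["grip_width"])
c=camera("top");np.save("t8.npy",c,allow_pickle=True);print(zoom(c,340,180,520,315,"w_top.png"))
c=camera("scene");np.save("s8.npy",c,allow_pickle=True);print(zoom(c,160,200,320,320,"w_sc.png"))
E
```

```text
24.0 [-10.2  33.6  79.4 -22.4 112.8 -24.3] [ 0.4977 -0.1589  0.2757] [176.7  50.7  12.5] 0.01716398576644059
4.444444444444445
5.0
```

View pics/w_top.png

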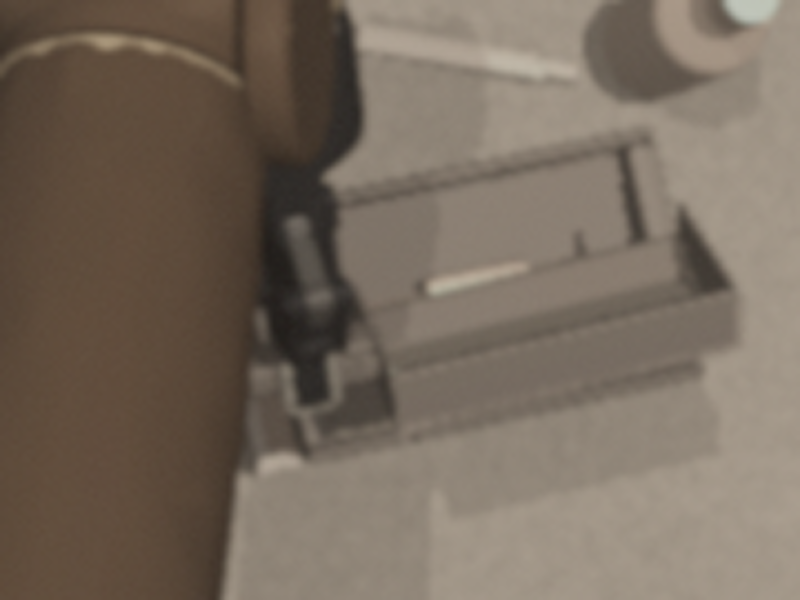

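View pics/w_sc.png

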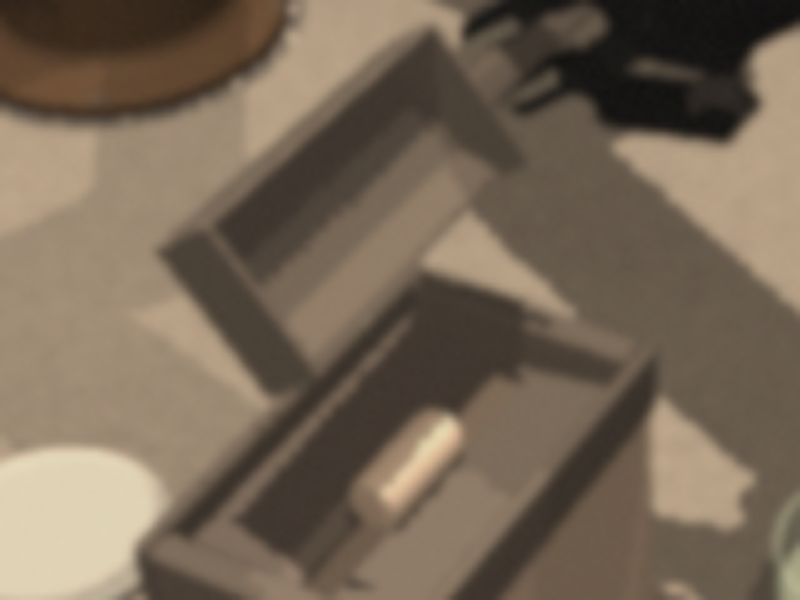

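The tray is empty and the bar rests over the slot; no rod is visible on the lid. I level the tray and carry it back.

```bash
python3 - <<'E'
from plant import *; from k import *
p,Rc=pose(get_state())
p,Rc=plan(p,Rc,[.478,-.07,.26],rpy(177,0,8),13,5); print()
p,Rc=plan(p,Rc,[.437,.128,.12],rpy(177,0,-5),12,5)
E
```

```text
t [0.02, -0.18, 0.01] a [0.03, 0.78, 0.11] 
t [0.02, -0.17, 0.0] a [0.04, 0.77, 0.11] 
t [0.02, -0.18, 0.01] a [0.03, 0.78, 0.1] 
t [0.02, -0.17, 0.02] a [0.04, 0.78, 0.11] 
t [0.01, -0.18, 0.01] a [0.03, 0.77, 0.11] 
t [0.01, -0.17, 0.01] a [0.03, 0.78, 0.11] 
t [0.01, -0.18, 0.02] a [0.04, 0.78, 0.11] 
t [0.0, -0.17, 0.01] a [0.03, 0.77, 0.11] 
t [0.0, -0.18, 0.02] a [0.04, 0.78, 0.1] 
t [0.0, -0.18, 0.02] a [0.03, 0.78, 0.11] 
t [0.0, -0.17, 0.02] a [0.03, 0.77, 0.11] 
t [-0.01, -0.18, 0.02] a [0.04, 0.78, 0.11] 
t [-0.01, -0.17, 0.01] a [0.03, 0.78, 0.11] 

t [-0.03, -0.44, 0.27] a [0.0, -0.01, 0.22] 
t [-0.03, -0.43, 0.27] a [0.0, -0.01, 0.21] 
t [-0.05, -0.43, 0.27] a [0.0, -0.01, 0.22] 
t [-0.05, -0.44, 0.27] a [0.0, -0.02, 0.21] 
t [-0.05, -0.43, 0.27] a [0.0, -0.01, 0.22] 
t [-0.07, -0.43, 0.27] a [0.0, -0.01, 0.22] 
t [-0.08, -0.43, 0.27] a [0.0, -0.01, 0.21] 
t [-0.08, -0.43, 0.27] a [0.0, -0.01, 0.22] 
t [-0.09, -0.42, 0.27] a [0.0, -0.01, 0.21] 
t [-0.1, -0.43, 0.27] a [0.0, -0.02, 0.22] 
t [-0.1, -0.42, 0.27] a [0.0, -0.01, 0.22] 
t [-0.12, -0.42, 0.27] a [0.0, -0.01, 0.21]
```

Request:
apply_moves([
  {"translation": [0.02,-0.1,0],"angular": [0,0.6,0.1],"gripper": 5},
  {"translation": [0.02,-0.2,0],"angular": [0.05,0.8,0.1],"gripper": 5},
  {"translation": [0.02,-0.2,0],"angular": [0.05,0.8,0.1],"gripper": 5},
  {"translation": [0.02,-0.2,0],"angular": [0.05,0.8,0.1],"gripper": 5},
  {"translation": [0,-0.2,0],"angular": [0.05,0.8,0.1],"gripper": 5},
  {"translation": [0,-0.2,0],"angular": [0.05,0.8,0.1],"gripper": 5},
  {"translation": [0,-0.2,0],"angular": [0.05,0.8,0.1],"gripper": 5},
  {"translation": [0,-0.2,0],"angular": [0.05,0.8,0.1],"gripper": 5},
  {"translation": [0,-0.2,0],"angular": [0,0.8,0.1],"gripper": 5},
  {"translation": [0,-0.2,0],"angular": [0,0.8,0.1],"gripper": 5},
])

```text
clock: 25.35
position: [0.4815, -0.084, 0.2675]
orientation: [176.8, 11.6, 9.3]
contact_force: [-0.1, -0.1, -1.3]
grip_width: 0.0167
```

```bash
python3 - <<'E'
from plant import *; from k import *
s=get_state(); p,Rc=pose(s); print(p.round(4),s["orientation"])
p,Rc=plan(p,Rc,[.470,-.03,.25],rpy(177,0,5),5,5); print()
p,Rc=plan(p,Rc,[.437,.128,.06],rpy(177,0,-5),10,5)
E
```

```text
[ 0.4815 -0.084   0.2675] [176.81482665  11.63567007   9.25929589]
t [0.0, -0.28, 0.07] a [0.02, 0.46, 0.19] 
t [0.0, -0.28, 0.08] a [0.03, 0.45, 0.2] 
t [-0.01, -0.28, 0.07] a [0.02, 0.46, 0.19] 
t [-0.02, -0.28, 0.07] a [0.03, 0.45, 0.2] 
t [-0.02, -0.28, 0.08] a [0.02, 0.46, 0.19] 

t [-0.05, -0.43, 0.45] a [0.0, -0.01, 0.2] 
t [-0.05, -0.42, 0.46] a [0.0, -0.01, 0.2] 
t [-0.06, -0.42, 0.45] a [0.0, -0.01, 0.2] 
t [-0.07, -0.42, 0.45] a [0.0, -0.01, 0.2] 
t [-0.08, -0.42, 0.46] a [0.0, -0.01, 0.2] 
t [-0.08, -0.42, 0.45] a [0.0, -0.01, 0.2] 
t [-0.09, -0.42, 0.45] a [0.0, -0.02, 0.2] 
t [-0.1, -0.42, 0.46] a [0.0, -0.01, 0.2] 
t [-0.1, -0.41, 0.45] a [0.0, -0.01, 0.2] 
t [-0.11, -0.42, 0.45] a [0.0, -0.01, 0.2]
```

Request:
apply_moves([
  {"translation": [0,-0.3,0.02],"angular": [0.02,0.5,0.2],"gripper": 5},
  {"translation": [0,-0.3,0.02],"angular": [0.02,0.5,0.2],"gripper": 5},
  {"translation": [0,-0.4,0.02],"angular": [0.02,0.5,0.2],"gripper": 5},
  {"translation": [-0.02,-0.5,0.02],"angular": [0.02,0.5,0.2],"gripper": 5},
  {"translation": [-0.05,-0.5,0.02],"angular": [0.02,0.3,0.2],"gripper": 5},
  {"translation": [-0.05,-0.5,0.02],"angular": [0,0,0.2],"gripper": 5},
  {"translation": [-0.08,-0.5,0],"angular": [0,0,0.2],"gripper": 5},
  {"translation": [-0.08,-0.5,0],"angular": [0,0,0.2],"gripper": 5},
  {"translation": [-0.08,-0.5,0],"angular": [0,0,0.2],"gripper": 5},
  {"translation": [-0.08,-0.4,0],"angular": [0,0,0.2],"gripper": 5},
])

```text
clock: 26.6
position: [0.4475, 0.0895, 0.2528]
orientation: [176.9, -0.2, -0.1]
contact_force: [0.5, 0.0, -2.1]
grip_width: 0.0171
```

```bash
python3 - <<'E'
from plant import *; from k import *
s=get_state(); p,Rc=pose(s); print(p.round(4),s["orientation"])
p,Rc=plan(p,Rc,[.437,.125,.02],rpy(177,0,-3),8,5); print()
E
```

```text
[0.4475 0.0895 0.2528] [ 1.76853214e+02 -2.47342168e-01 -1.07871862e-01]
t [-0.04, -0.15, 0.72] a [0.0, -0.01, 0.07] 
t [-0.03, -0.15, 0.72] a [0.01, -0.01, 0.07] 
t [-0.04, -0.15, 0.72] a [0.0, -0.01, 0.08] 
t [-0.04, -0.15, 0.72] a [0.0, -0.01, 0.07] 
t [-0.03, -0.15, 0.72] a [0.01, -0.01, 0.07] 
t [-0.04, -0.15, 0.72] a [0.0, -0.01, 0.07] 
t [-0.04, -0.14, 0.72] a [0.0, -0.01, 0.07] 
t [-0.04, -0.15, 0.72] a [0.01, -0.01, 0.07]
```

Request:
apply_moves([
  {"translation": [-0.04,-0.18,0.4],"angular": [0,0,0.1],"gripper": 5},
  {"translation": [-0.04,-0.18,0.8],"angular": [0,0,0.1],"gripper": 5},
  {"translation": [-0.04,-0.18,0.8],"angular": [0,0,0.1],"gripper": 5},
  {"translation": [-0.04,-0.18,0.8],"angular": [0,0,0.1],"gripper": 5},
  {"translation": [-0.04,-0.15,0.8],"angular": [0,0,0.1],"gripper": 5},
  {"translation": [-0.04,-0.1,0.8],"angular": [0,0,0],"gripper": 5},
  {"translation": [-0.04,0,0.7],"angular": [0,0,0],"gripper": 5},
  {"translation": [0,0,0.4],"angular": [0,0,0],"gripper": 5},
  {"translation": [0,0,0],"angular": [0,0,0],"gripper": 5},
])

```text
clock: 27.72
position: [0.4387, 0.1156, 0.0306]
orientation: [176.9, -0.4, -2.6]
contact_force: [-0.4, 0.1, -1.8]
grip_width: 0.0167
```

```bash
python3 - <<'E'
from plant import *; from k import *
s=get_state(); p,Rc=pose(s); print(p.round(4),s["orientation"],s["contact_force"])
c=camera("scene");np.save("s9.npy",c,allow_pickle=True);print(zoom(c,200,160,400,310,"x_sc.png"))
E
```

```text
[0.4387 0.1156 0.0306] [176.85472176  -0.35156855  -2.58862614] [-0.42783048  0.07471861 -1.75134297]
4.0
```

View pics/x_sc.png

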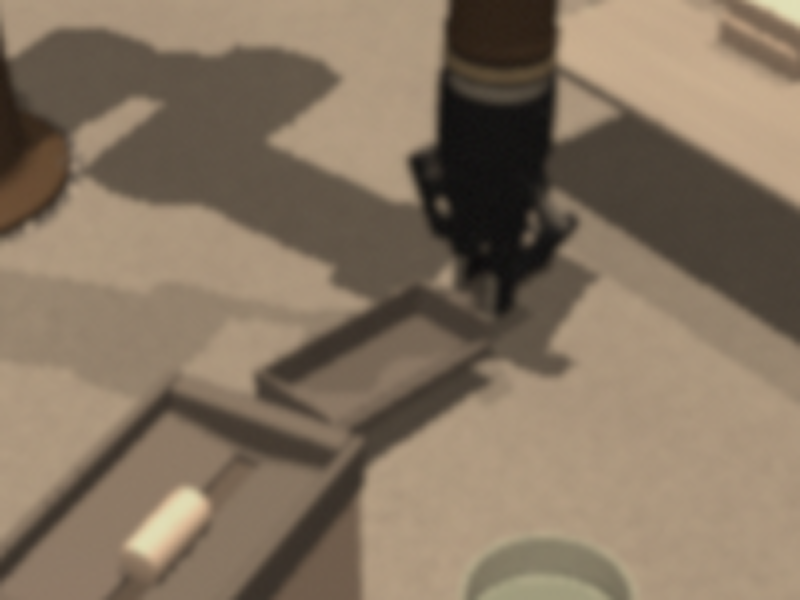

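The tray is empty, near level and just above the bench. Lowering it.

Request:
apply_moves([
  {"translation": [0,0,0.25],"angular": [0,0,0],"gripper": 5},
  {"translation": [0,0,0.2],"angular": [0,0,0],"gripper": 5},
  {"translation": [0,0,0.08],"angular": [0,0,0],"gripper": 5},
  {"translation": [0,0,0],"angular": [0,0,0],"gripper": 5},
])

```text
clock: 28.28
position: [0.4403, 0.1151, 0.0108]
orientation: [176.9, -0.6, -2.6]
contact_force: [-0.9, -0.8, -1.4]
grip_width: 0.0168
```

```bash
python3 - <<'E'
from plant import *; from k import *
s=get_state(); p,Rc=pose(s); print(p.round(4),s["orientation"],s["contact_force"],s["ft_torque"])
E
```

```text
[0.4403 0.1151 0.0108] [176.91800967  -0.55650475  -2.57019628] [-0.85991836 -0.75421982 -1.42939287] [ 0.20400634 -0.06650897  0.00316225]
```

Request:
apply_moves([
  {"translation": [0,0,0.05],"angular": [0,0,0],"gripper": 5},
  {"translation": [0,0,0.05],"angular": [0,0,0],"gripper": 5},
  {"translation": [0,0,0],"angular": [0,0,0],"gripper": 5},
])

```text
clock: 28.65
position: [0.4405, 0.1149, 0.0069]
orientation: [176.9, -0.6, -2.6]
contact_force: [-0.5, -0.7, -2.1]
grip_width: 0.0173
```

```bash
python3 - <<'E'
from plant import *; from k import *
s=get_state(); p,Rc=pose(s); print(p.round(4),s["orientation"],s["contact_force"],s["ft_torque"])
E
```

```text
[0.4405 0.1149 0.0069] [176.92281935  -0.57120483  -2.57265703] [-0.54596398 -0.70112225 -2.10043087] [ 0.13074208  0.018824   -0.02885139]
```

Request:
apply_moves([
  {"translation": [0,0,0.04],"angular": [0,0,0],"gripper": 5},
  {"translation": [0,0,0],"angular": [0,0,0],"gripper": 5},
  {"translation": [0,0,0],"angular": [0,0,0],"gripper": 40},
  {"translation": [0,0,0],"angular": [0,0,0],"gripper": 40},
  {"translation": [0,0,0],"angular": [0,0,0],"gripper": 40},
  {"translation": [0,0,-0.5],"angular": [0,0,0],"gripper": 40},
  {"translation": [0,0,-1],"angular": [0,0,0],"gripper": 40},
  {"translation": [0,0,-1],"angular": [0.3,0,0],"gripper": 40},
  {"translation": [0,0,-1],"angular": [0.3,0,0],"gripper": 40},
  {"translation": [0,0,-1],"angular": [0,0,0],"gripper": 40},
])

```text
clock: 29.9
position: [0.4387, 0.1212, 0.1864]
orientation: [179.9, -0.6, -2.6]
contact_force: [0.8, -0.2, 0.3]
grip_width: 0.0404
```

```bash
python3 - <<'E'
from plant import *; from k import *
s=get_state(); p,Rc=pose(s); print(s["clock"],p.round(4),s["orientation"],s["contact_force"],s["ft_torque"])
c=camera("scene");np.save("s10.npy",c,allow_pickle=True);print(zoom(c,200,160,400,310,"y_sc.png"))
c=camera("top");np.save("t10.npy",c,allow_pickle=True);print(zoom(c,380,190,500,280,"y_top.png"))
p,Rc=plan(p,Rc,[.525,-.2,.27],rpy(180,0,13),9,40); print()
E
```

```text
29.9 [0.4387 0.1212 0.1864] [179.93331451  -0.58042556  -2.59772569] [ 0.78537187 -0.1934144   0.26824252] [-0.02010841 -0.01790544 -0.02952132]
4.0
6.666666666666667
t [0.28, 0.88, -0.23] a [0.0, -0.01, -0.35] 
t [0.26, 0.89, -0.23] a [0.01, -0.02, -0.34] 
t [0.23, 0.9, -0.23] a [0.0, -0.01, -0.35] 
t [0.2, 0.9, -0.23] a [0.0, -0.01, -0.35] 
t [0.17, 0.91, -0.23] a [0.01, -0.01, -0.34] 
t [0.14, 0.91, -0.23] a [0.0, -0.02, -0.35] 
t [0.12, 0.91, -0.23] a [0.0, -0.01, -0.35] 
t [0.09, 0.92, -0.23] a [0.01, -0.01, -0.34] 
t [0.06, 0.93, -0.23] a [0.0, -0.01, -0.35]
```

View pics/y_sc.png

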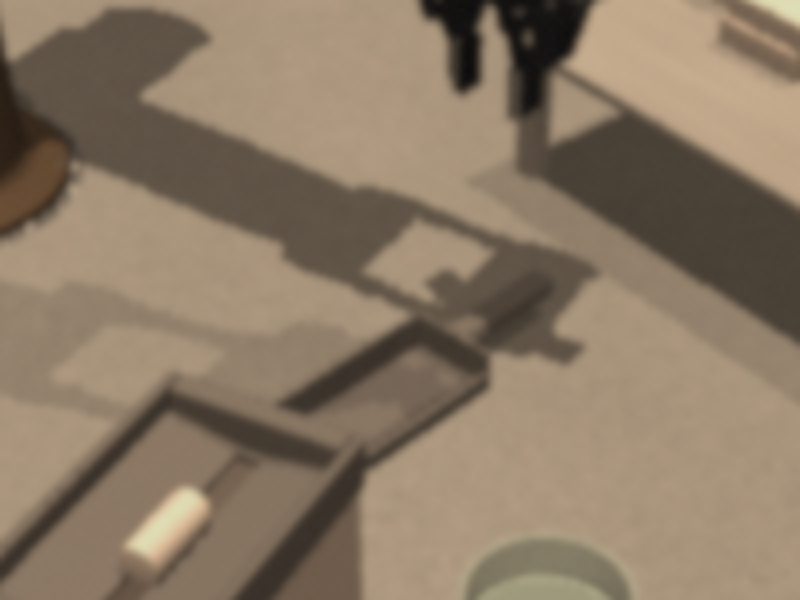

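View pics/y_top.png

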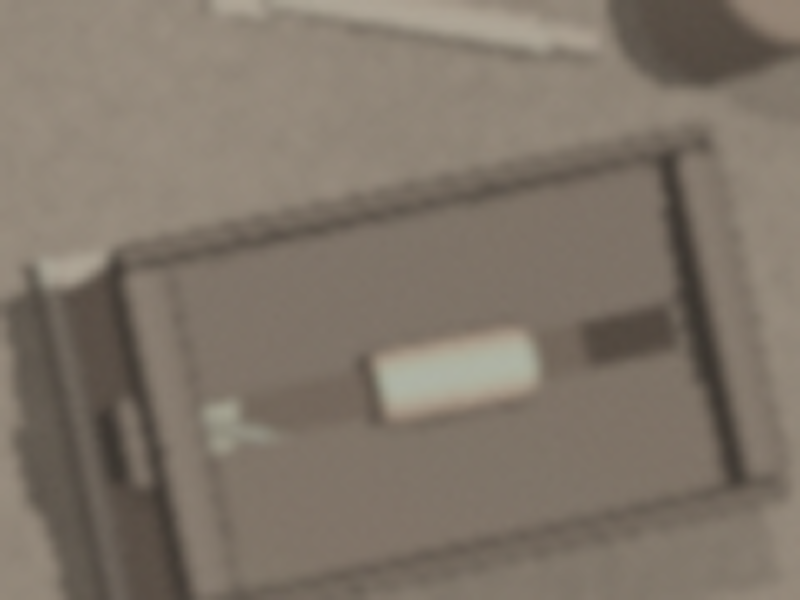

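The tray lies flat and empty on the bench, and only the bar is on the lid, at crop (458,373). There is a light mark inside the left end of the slot that I want to check with the wrist camera. I hover over the lid.

```bash
python3 - <<'E'
from plant import *; from k import *
p,Rc=pose(get_state())
T=np.load("t10.npy",allow_pickle=True).item()
b=onplane(T,[np.array([458,373])/6.6667+[380,190]],.165)[0]; print(b)
p,Rc=plan(p,Rc,[.555,-.305,.27],rpy(180,0,13),12,40); print()
E
```

```text
[ 0.54345752 -0.25943905  0.165     ]
t [0.28, 0.88, -0.16] a [0.0, -0.02, -0.26] 
t [0.25, 0.88, -0.16] a [0.0, -0.02, -0.26] 
t [0.24, 0.89, -0.17] a [0.01, -0.02, -0.26] 
t [0.21, 0.9, -0.16] a [0.0, -0.02, -0.26] 
t [0.2, 0.9, -0.16] a [0.0, -0.02, -0.26] 
t [0.17, 0.9, -0.17] a [0.0, -0.02, -0.26] 
t [0.16, 0.91, -0.16] a [0.0, -0.02, -0.26] 
t [0.13, 0.91, -0.17] a [0.0, -0.02, -0.26] 
t [0.11, 0.91, -0.16] a [0.01, -0.02, -0.26] 
t [0.09, 0.92, -0.17] a [0.0, -0.02, -0.26] 
t [0.07, 0.91, -0.16] a [0.0, -0.02, -0.26] 
t [0.05, 0.92, -0.17] a [0.0, -0.02, -0.26]
```

Request:
apply_moves([
  {"translation": [0.28,0.7,-0.3],"angular": [0,0,-0.26],"gripper": 40},
  {"translation": [0.25,0.9,-0.3],"angular": [0,0,-0.26],"gripper": 40},
  {"translation": [0.24,0.9,-0.3],"angular": [0,0,-0.26],"gripper": 40},
  {"translation": [0.21,0.9,-0.3],"angular": [0,-0.05,-0.26],"gripper": 40},
  {"translation": [0.2,0.9,-0.3],"angular": [0,-0.05,-0.26],"gripper": 40},
  {"translation": [0.17,0.9,-0.3],"angular": [0,0,-0.26],"gripper": 40},
  {"translation": [0.16,0.9,-0.3],"angular": [0,0,-0.26],"gripper": 40},
  {"translation": [0.13,0.9,0],"angular": [0,0,-0.26],"gripper": 40},
  {"translation": [0.11,0.9,0],"angular": [0,0,-0.26],"gripper": 40},
  {"translation": [0.09,0.9,0],"angular": [0,0,-0.26],"gripper": 40},
])

```text
clock: 31.25
position: [0.5324, -0.2273, 0.2688]
orientation: [179.9, 0.0, 10.5]
contact_force: [0.5, 0.3, 0.0]
grip_width: 0.0401
```

Request:
apply_moves([
  {"translation": [0.07,0.9,0],"angular": [0,0,-0.26],"gripper": 40},
  {"translation": [0.05,0.9,0],"angular": [0,0,-0.26],"gripper": 40},
  {"translation": [0,0.3,0],"angular": [0,0,0],"gripper": 40},
  {"translation": [0,0,0],"angular": [0,0,0],"gripper": 40},
])

```text
clock: 31.75
position: [0.5535, -0.3077, 0.2692]
orientation: [180.0, 0.0, 13.0]
contact_force: [0.2, 0.5, -0.2]
grip_width: 0.0402
```

```bash
python3 - <<'E'
from plant import *; from k import *
s=get_state(); p,Rc=pose(s); print(s["clock"],p.round(4),s["orientation"],s["joint_pos"].round(1))
c=camera("wrist");np.save("w11.npy",c,allow_pickle=True);cv2.imwrite("pics/z_w.png",c["img"][:,:,::-1])
E
```

```text
31.75 [ 0.5535 -0.3077  0.2692] [1.79981457e+02 3.45372483e-02 1.29607812e+01] [-33.   16.8  90.2  -0.   73.  -45.9]
```

View pics/z_w.png

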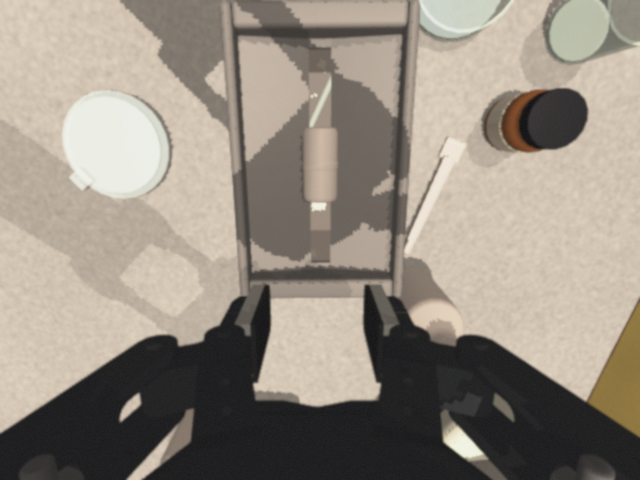

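```bash
python3 - <<'E'
from k import *
c=np.load("w11.npy",allow_pickle=True).item()
print(zoom(c,280,40,360,100+0,"z_w2.png"))
print(zoom(c,230,30,410,165,"z_w4.png"))
print(zoom(c,280,115,360,275,"z_w3.png"))
E
```

```text
10.0
4.444444444444445
3.75
```

View pics/z_w4.png

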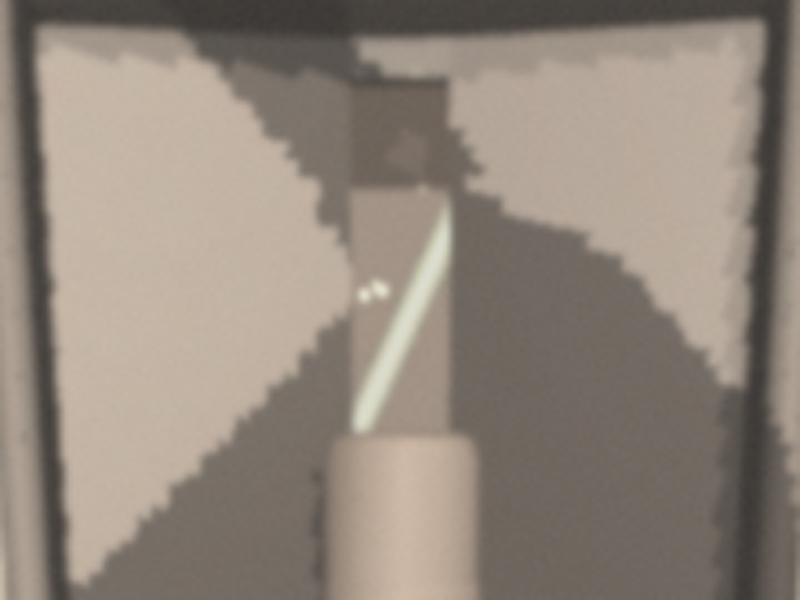

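View pics/z_w3.png

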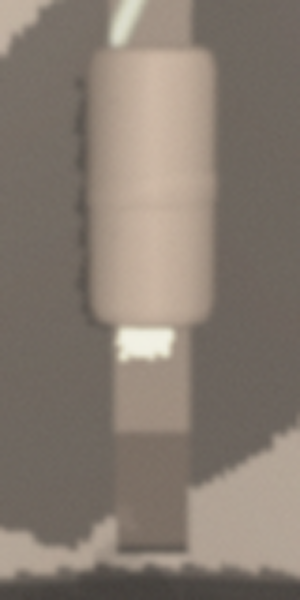

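The visible rod lies on the bin floor, clipped by both slot edges, so it is fully inside. The bar is centred at (320.5,165) in the wrist view, along the slot.

```bash
python3 - <<'E'
from plant import *; from k import *
c=np.load("w11.npy",allow_pickle=True).item()
t=onplane(c,[(304,165),(337.5,165),(320.7,128),(320,202)],.160); print(t.round(4))
b=(t[0]+t[1])/2; b2=(t[2]+t[3])/2; print(b,b2,np.linalg.norm(t[0]-t[1]),np.linalg.norm(t[2]-t[3]),np.degrees(np.arctan2(*(t[3]-t[2])[1::-1])))
s=onplane(c,[(309,62),(331,62),(311,262),(329,262)],.150); print("slot",s.round(4),s.mean(0))
p,Rc=pose(get_state())
m=(b+b2)/2; m[2]=.2; p,Rc=plan(p,Rc,m,rpy(180,0,13),5,40)
E
```

```text
[[ 0.5321 -0.2601  0.16  ]
 [ 0.5547 -0.2549  0.16  ]
 [ 0.5378 -0.2338  0.16  ]
 [ 0.5487 -0.2827  0.16  ]]
[ 0.54339175 -0.25749732  0.16      ] [ 0.54327889 -0.25825624  0.16      ] 0.023158741036811994 0.05009186851485687 -77.40961060184605
slot [[ 0.5207 -0.1946  0.15  ]
 [ 0.535  -0.1913  0.15  ]
 [ 0.553  -0.3315  0.15  ]
 [ 0.5666 -0.3284  0.15  ]] [ 0.54385263 -0.26144781  0.15      ]
t [0.01, -0.25, 0.35] a [0.0, 0.0, 0.0] 
t [0.0, -0.25, 0.35] a [0.0, 0.0, 0.0] 
t [0.01, -0.25, 0.34] a [0.0, 0.0, 0.0] 
t [0.0, -0.25, 0.35] a [0.0, 0.0, 0.0] 
t [0.01, -0.25, 0.35] a [0.0, 0.0, 0.0]
```

Request:
apply_moves([
  {"translation": [0.01,-0.2,0.2],"angular": [0,0,0],"gripper": 40},
  {"translation": [0,-0.3,0.4],"angular": [0,0,0],"gripper": 40},
  {"translation": [0.01,-0.3,0.4],"angular": [0,0,0],"gripper": 40},
  {"translation": [0,-0.25,0.4],"angular": [0,0,0],"gripper": 40},
  {"translation": [0,-0.2,0.3],"angular": [0,0,0],"gripper": 40},
  {"translation": [0,0,0],"angular": [0,0,0],"gripper": 40},
])

```text
clock: 32.55
position: [0.5426, -0.2579, 0.2008]
orientation: [180.0, 0.1, 13.1]
contact_force: [0.6, -0.0, -0.0]
grip_width: 0.0399
```

```bash
python3 - <<'E'
from plant import *; from k import *
s=get_state(); p,Rc=pose(s); print(s["clock"],p.round(4),s["orientation"],s["contact_force"])
c=camera("wrist");cv2.imwrite("pics/aa_w.png",c["img"][:,:,::-1])
plan(p,Rc,[.5433,-.258,.1575],rpy(180,0,13),4,40)
E
```

```text
32.55 [ 0.5426 -0.2579  0.2008] [1.79984180e+02 8.64722957e-02 1.30717407e+01] [ 0.6010732  -0.01245967 -0.03125571]
t [0.0, 0.0, 0.27] a [0.0, 0.0, 0.0] 
t [0.01, 0.0, 0.27] a [0.0, 0.01, 0.01] 
t [0.0, 0.0, 0.27] a [0.0, 0.0, 0.0] 
t [0.01, 0.01, 0.27] a [0.0, 0.01, 0.0]
```

View pics/aa_w.png

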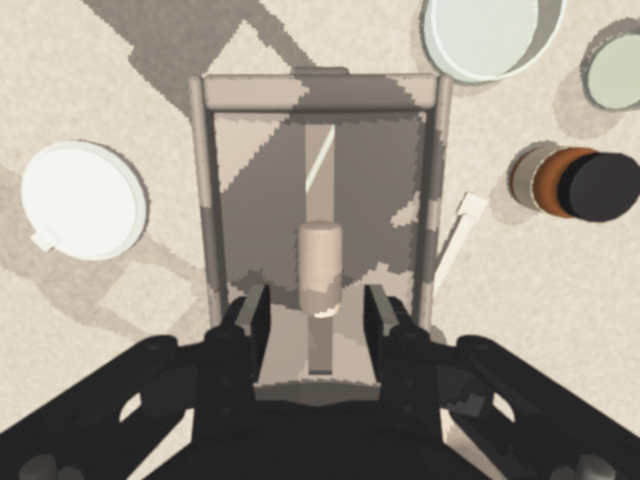

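The bar (column 320) is centred between the fingers. Descending and closing.

Request:
apply_moves([
  {"translation": [0,0,0.35],"angular": [0,0,0],"gripper": 40},
  {"translation": [0,0,0.35],"angular": [0,0,0],"gripper": 40},
  {"translation": [0,0,0.25],"angular": [0,0,0],"gripper": 40},
  {"translation": [0,0,0.11],"angular": [0,0,0],"gripper": 40},
  {"translation": [0,0,0],"angular": [0,0,0],"gripper": 40},
])

```text
clock: 33.22
position: [0.5435, -0.2591, 0.1595]
orientation: [179.9, -0.0, 13.0]
contact_force: [0.8, -0.8, -1.1]
grip_width: 0.0402
```

```bash
python3 - <<'E'
from plant import *; from k import *
s=get_state(); p,Rc=pose(s); print(s["clock"],p.round(4),s["orientation"],s["contact_force"])
E
```

```text
33.225 [ 0.5435 -0.2591  0.1595] [ 1.79897852e+02 -8.92518287e-03  1.30258270e+01] [ 0.78745764 -0.77904852 -1.06555682]
```

Request:
apply_moves([
  {"translation": [0,0,0.07],"angular": [0,0,0],"gripper": 30},
  {"translation": [0,0,0],"angular": [0,0,0],"gripper": 15},
  {"translation": [0,0,0],"angular": [0,0,0],"gripper": 15},
  {"translation": [0,0,0],"angular": [0,0,0],"gripper": 15},
  {"translation": [0,0,0],"angular": [0,0,0],"gripper": 15},
])

```text
clock: 33.85
position: [0.5445, -0.2594, 0.1579]
orientation: [179.8, -0.1, 13.0]
contact_force: [2.9, 0.2, 1.8]
grip_width: 0.0214
```

```bash
python3 - <<'E'
from plant import *; from k import *
s=get_state(); p,Rc=pose(s); print(s["clock"],p.round(4),s["orientation"],s["contact_force"],s["grip_width"])
E
```

```text
33.85 [ 0.5445 -0.2594  0.1579] [ 1.79801168e+02 -1.45878366e-01  1.30246083e+01] [2.87956971 0.22541036 1.78689721] 0.021436191103236225
```

The width of 21.4 mm suggests I'm gripping slightly above the axis. I open, go 3 mm lower and regrip.

Request:
apply_moves([
  {"translation": [0,0,0],"angular": [0,0,0],"gripper": 32},
  {"translation": [0,0,0],"angular": [0,0,0],"gripper": 32},
  {"translation": [-0.01,-0.02,0.08],"angular": [0,0,0],"gripper": 32},
  {"translation": [0,0,0],"angular": [0,0,0],"gripper": 32},
  {"translation": [0,0,0],"angular": [0,0,0],"gripper": 15},
  {"translation": [0,0,0],"angular": [0,0,0],"gripper": 15},
  {"translation": [0,0,0],"angular": [0,0,0],"gripper": 15},
])

```text
clock: 34.72
position: [0.5439, -0.2586, 0.1546]
orientation: [179.8, -0.1, 13.0]
contact_force: [2.1, 0.6, 1.3]
grip_width: 0.0217
```

```bash
python3 - <<'E'
from plant import *; from k import *
s=get_state(); p,Rc=pose(s); print(s["clock"],p.round(4),s["orientation"],s["contact_force"],s["grip_width"])
E
```

```text
34.725 [ 0.5439 -0.2586  0.1546] [ 1.79816645e+02 -1.35208302e-01  1.30266924e+01] [2.12789374 0.55973481 1.29838005] 0.02169490202167603
```

Request:
apply_moves([
  {"translation": [0,0,-0.1],"angular": [0,0,0],"gripper": 15},
  {"translation": [0,0,-0.3],"angular": [0,0,0],"gripper": 15},
  {"translation": [0,0,-0.5],"angular": [0,0,0],"gripper": 15},
  {"translation": [0,0,-0.5],"angular": [0,0,0],"gripper": 15},
  {"translation": [0,0,-0.5],"angular": [0,0,0],"gripper": 15},
  {"translation": [0,0,-0.3],"angular": [0,0,0],"gripper": 15},
  {"translation": [0,0,0],"angular": [0,0,0],"gripper": 15},
])

```text
clock: 35.6
position: [0.5438, -0.2587, 0.2439]
orientation: [179.7, -0.2, 13.0]
contact_force: [0.3, 0.5, -1.3]
grip_width: 0.0218
```

```bash
python3 - <<'E'
from plant import *; from k import *
s=get_state(); p,Rc=pose(s); print(s["clock"],p.round(4),s["orientation"],s["contact_force"],s["grip_width"])
c=camera("wrist");np.save("w12.npy",c,allow_pickle=True);cv2.imwrite("pics/bb_w.png",c["img"][:,:,::-1])
c=camera("top");np.save("t12.npy",c,allow_pickle=True);print(zoom(c,310,130,470,250,"bb_top.png"))
E
```

```text
35.6 [ 0.5438 -0.2587  0.2439] [ 1.79743051e+02 -1.74703748e-01  1.30316306e+01] [ 0.32358843  0.49192926 -1.32190098] 0.021821473164185697
5.0
```

View pics/bb_w.png

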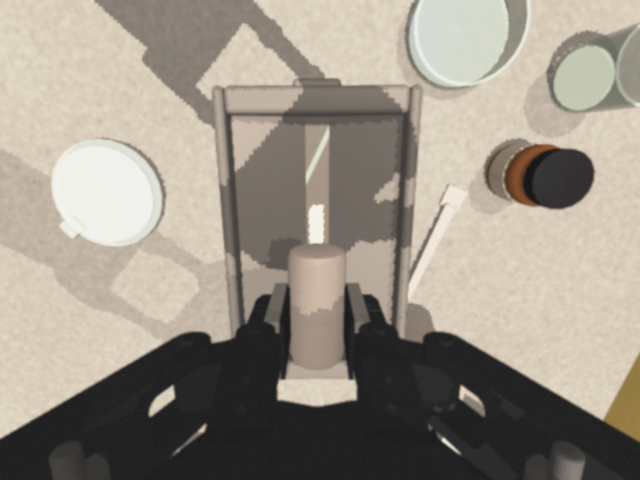

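View pics/bb_top.png

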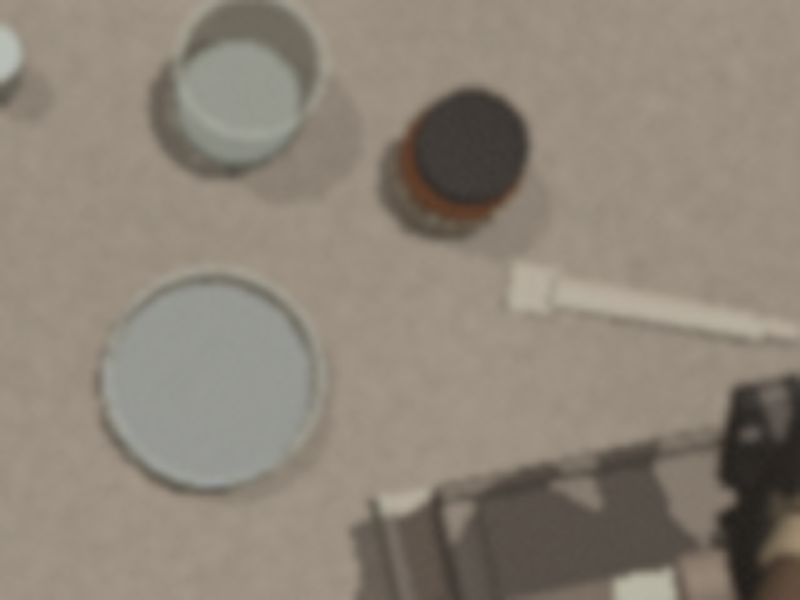

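The bar is held. I move it over the dish.

```bash
python3 - <<'E'
from plant import *; from k import *
T=np.load("t12.npy",allow_pickle=True).item()
for z in (.035,.02): print(onplane(T,[np.array([212,378])/5+[310,130]],z))
p,Rc=pose(get_state())
p,Rc=plan(p,Rc,[.638,-.0685,.19],rpy(180,0,13),8,15)
E
```

```text
[[ 0.63621608 -0.06896813  0.035     ]]
[[ 0.63799672 -0.06983462  0.02      ]]
t [0.42, -0.51, 0.16] a [0.0, 0.0, 0.0] 
t [0.43, -0.51, 0.16] a [0.01, 0.0, 0.0] 
t [0.42, -0.51, 0.16] a [0.0, 0.0, 0.0] 
t [0.43, -0.51, 0.16] a [0.0, 0.0, 0.0] 
t [0.42, -0.51, 0.16] a [0.0, 0.0, 0.0] 
t [0.42, -0.51, 0.17] a [0.01, 0.0, 0.0] 
t [0.43, -0.51, 0.16] a [0.0, 0.0, 0.01] 
t [0.42, -0.51, 0.16] a [0.0, 0.0, 0.0]
```

Request:
apply_moves([
  {"translation": [0.3,-0.2,0],"angular": [0,0,0],"gripper": 15},
  {"translation": [0.5,-0.35,0],"angular": [0,0,0],"gripper": 15},
  {"translation": [0.5,-0.35,0],"angular": [0,0,0],"gripper": 15},
  {"translation": [0.5,-0.35,0.2],"angular": [0,0,0],"gripper": 15},
  {"translation": [0.5,-0.35,0.2],"angular": [0,0,0],"gripper": 15},
  {"translation": [0.5,-0.35,0.3],"angular": [0,0,0],"gripper": 15},
  {"translation": [0.4,-0.3,0.3],"angular": [0,0,0],"gripper": 15},
  {"translation": [0.15,-0.1,0],"angular": [0,0,0],"gripper": 15},
  {"translation": [0,0,0],"angular": [0,0,0],"gripper": 15},
])

```text
clock: 36.83
position: [0.6527, -0.1364, 0.2019]
orientation: [179.8, -0.0, 13.1]
contact_force: [-0.4, -0.5, -0.9]
grip_width: 0.0217
```

```bash
python3 - <<'E'
from plant import *; from k import *
s=get_state(); p,Rc=pose(s); print(s["clock"],p.round(4),s["orientation"],s["contact_force"],s["grip_width"])
c=camera("wrist");np.save("w13.npy",c,allow_pickle=True);cv2.imwrite("pics/cc_w.png",c["img"][:,:,::-1])
E
```

```text
36.825 [ 0.6527 -0.1364  0.2019] [ 1.79845797e+02 -2.71225798e-02  1.30720851e+01] [-0.42777455 -0.51519497 -0.86804227] 0.021734663565667004
```

View pics/cc_w.png

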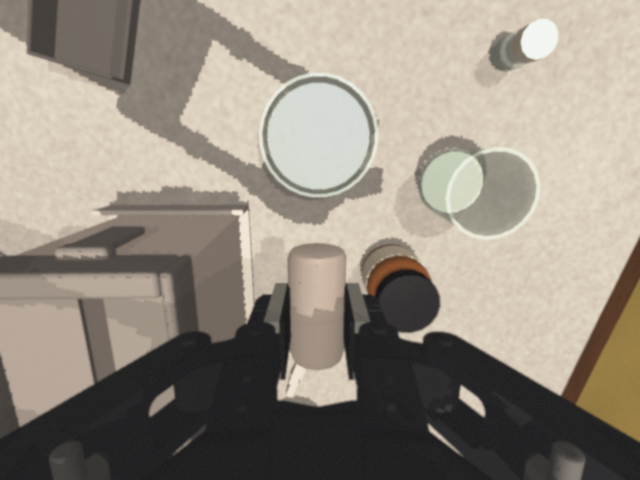

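In the wrist view the dish rim is a circle centred at (319,134.5).

```bash
python3 - <<'E'
from plant import *; from k import *
c=np.load("w13.npy",allow_pickle=True).item()
t=onplane(c,[(259,134.5),(379,134.5),(319,73),(319,196)],.035); print(t.round(4),np.linalg.norm(t[0]-t[1]),np.linalg.norm(t[2]-t[3]),t.mean(0),(t[2]+t[3])/2)
p,Rc=pose(get_state())
d=(t[0]+t[1]+t[2]+t[3])/4; d=(d+np.array([.637,-.069,0]))/2; print(d)
p,Rc=plan(p,Rc,[d[0],d[1],.10],rpy(180,0,13),6,15);p,Rc=plan(p,Rc,[d[0],d[1],.02],rpy(180,0,13),5,15)
E
```

```text
[[ 0.5886 -0.0775  0.035 ]
 [ 0.6855 -0.055   0.035 ]
 [ 0.6264 -0.0209  0.035 ]
 [ 0.6487 -0.116   0.035 ]] 0.09953746394468387 0.09768103049571765 [ 0.6372951  -0.06733558  0.035     ] [ 0.63755997 -0.06844426  0.035     ]
[ 0.63714755 -0.06816779  0.0175    ]
t [0.0, -0.29, 0.43] a [0.01, 0.0, 0.0] 
t [0.0, -0.3, 0.42] a [0.0, 0.0, 0.0] 
t [0.01, -0.29, 0.43] a [0.01, -0.01, 0.0] 
t [0.0, -0.3, 0.42] a [0.0, 0.0, 0.0] 
t [0.0, -0.29, 0.43] a [0.01, 0.0, 0.01] 
t [0.0, -0.3, 0.42] a [0.0, 0.0, 0.0] 
t [0.0, 0.0, 0.4] a [0.0, 0.0, 0.0] 
t [0.0, 0.0, 0.4] a [0.0, 0.0, 0.0] 
t [0.0, 0.0, 0.4] a [0.0, 0.0, 0.0] 
t [0.0, 0.0, 0.4] a [0.0, 0.0, 0.0] 
t [0.0, 0.0, 0.4] a [0.0, 0.0, 0.0]
```

Request:
apply_moves([
  {"translation": [0,-0.3,0.4],"angular": [0,0,0],"gripper": 15},
  {"translation": [0,-0.3,0.4],"angular": [0,0,0],"gripper": 15},
  {"translation": [0.01,-0.3,0.4],"angular": [0,0,0],"gripper": 15},
  {"translation": [0,-0.3,0.4],"angular": [0,0,0],"gripper": 15},
  {"translation": [0,-0.3,0.4],"angular": [0,0,0],"gripper": 15},
  {"translation": [0,-0.25,0.4],"angular": [0,0,0],"gripper": 15},
  {"translation": [0,0,0.4],"angular": [0,0,0],"gripper": 15},
  {"translation": [0,0,0],"angular": [0,0,0],"gripper": 15},
])

```text
clock: 37.88
position: [0.6358, -0.0684, 0.0877]
orientation: [179.9, 0.1, 13.0]
contact_force: [-0.1, -0.9, -0.5]
grip_width: 0.0216
```

```bash
python3 - <<'E'
from plant import *; from k import *
s=get_state(); p,Rc=pose(s); print(s["clock"],p.round(4),s["orientation"],s["contact_force"],s["grip_width"])
c=camera("wrist");np.save("w14.npy",c,allow_pickle=True);cv2.imwrite("pics/dd_w.png",c["img"][:,:,::-1])
E
```

```text
37.875 [ 0.6358 -0.0684  0.0877] [1.79928277e+02 1.44650271e-01 1.30362360e+01] [-0.06788218 -0.92368692 -0.4943225 ] 0.021605344750522767
```

View pics/dd_w.png

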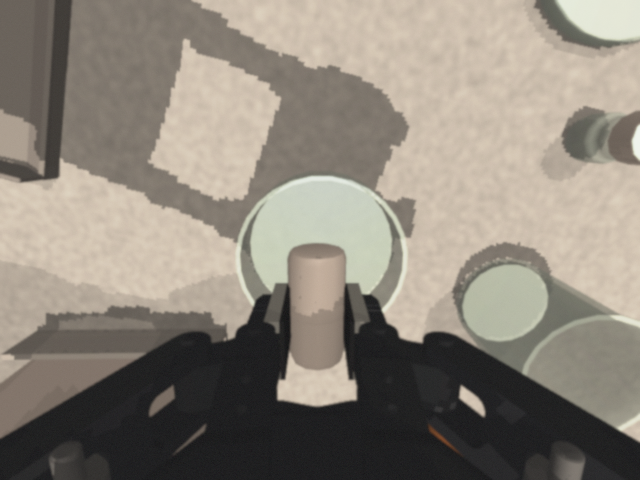

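Well centred over the dish. Lowering.

Request:
apply_moves([
  {"translation": [0.03,0,0.4],"angular": [0,0,0],"gripper": 15},
  {"translation": [0,0,0.4],"angular": [0,0,0],"gripper": 15},
  {"translation": [0,0,0.4],"angular": [0,0,0],"gripper": 15},
  {"translation": [0,0,0.35],"angular": [0,0,0],"gripper": 15},
  {"translation": [0,0,0.2],"angular": [0,0,0],"gripper": 15},
  {"translation": [0,0,0],"angular": [0,0,0],"gripper": 15},
])

```text
clock: 38.67
position: [0.6377, -0.0683, 0.0188]
orientation: [179.9, 0.0, 13.0]
contact_force: [-0.6, -0.3, -0.4]
grip_width: 0.0213
```

```bash
python3 - <<'E'
from plant import *; from k import *
s=get_state(); p,Rc=pose(s); print(s["clock"],p.round(4),s["orientation"],s["contact_force"],s["grip_width"])
c=camera("wrist");cv2.imwrite("pics/ee_w.png",c["img"][:,:,::-1])
E
```

```text
38.675 [ 0.6377 -0.0683  0.0188] [1.79903283e+02 4.61607962e-02 1.30274750e+01] [-0.57605365 -0.32469624 -0.40856334] 0.021259668217142647
```

View pics/ee_w.png

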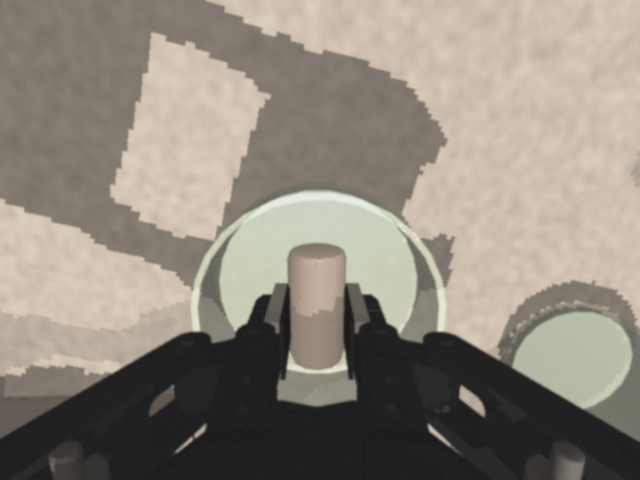

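Request:
apply_moves([
  {"translation": [0,0,0.08],"angular": [0,0,0],"gripper": 15},
  {"translation": [0,0,0.06],"angular": [0,0,0],"gripper": 15},
  {"translation": [0,0,0],"angular": [0,0,0],"gripper": 15},
])

```text
clock: 39.1
position: [0.6384, -0.0684, 0.0143]
orientation: [179.9, -0.0, 13.0]
contact_force: [-0.8, -0.2, -1.0]
grip_width: 0.0216
```

```bash
python3 - <<'E'
from plant import *; from k import *
s=get_state(); p,Rc=pose(s); print(s["clock"],p.round(4),s["orientation"],s["contact_force"],s["grip_width"])
E
```

```text
39.1 [ 0.6384 -0.0684  0.0143] [ 1.79862763e+02 -4.70660944e-02  1.30253458e+01] [-0.77693292 -0.22100945 -1.00213451] 0.02157769773741004
```

Request:
apply_moves([
  {"translation": [0,0,0.05],"angular": [0,0,0],"gripper": 15},
  {"translation": [0,0,0],"angular": [0,0,0],"gripper": 15},
  {"translation": [0,0,0],"angular": [0,0,0],"gripper": 24},
  {"translation": [0,0,0],"angular": [0,0,0],"gripper": 32},
  {"translation": [0,0,0],"angular": [0,0,0],"gripper": 32},
  {"translation": [0,0,0],"angular": [0,0,0],"gripper": 32},
  {"translation": [0,0,-0.2],"angular": [0,0,0],"gripper": 32},
  {"translation": [0,0,-0.6],"angular": [0,0,0],"gripper": 32},
  {"translation": [0,0,-1],"angular": [0,0,0],"gripper": 32},
  {"translation": [0,0,-1],"angular": [0,0,0],"gripper": 32},
])

```text
clock: 40.35
position: [0.6382, -0.0682, 0.1256]
orientation: [179.9, -0.0, 13.0]
contact_force: [0.1, 0.1, -0.5]
grip_width: 0.0322
```

Request:
apply_moves([
  {"translation": [0,0,-1],"angular": [0,0,0],"gripper": 32},
  {"translation": [-0.5,0,-1],"angular": [0,0,0],"gripper": 32},
  {"translation": [-1,0,-0.5],"angular": [0,0,0],"gripper": 32},
  {"translation": [-1,0,0],"angular": [0,0,0],"gripper": 32},
  {"translation": [-1,0,0],"angular": [0,0,0],"gripper": 32},
  {"translation": [-1,0,0],"angular": [0,0,0],"gripper": 32},
  {"translation": [0,0,0],"angular": [0,0,0],"gripper": 32},
])

```text
clock: 41.22
position: [0.4603, -0.1086, 0.2242]
orientation: [179.9, 0.0, 12.9]
contact_force: [-0.1, 0.3, 0.0]
grip_width: 0.0325
```

```bash
python3 - <<'E'
from plant import *; from k import *
s=get_state(); p,Rc=pose(s); print(s["clock"],p.round(4),s["qvel"].round(1),s["contact_force"],s["grip_width"])
c=camera("scene");cv2.imwrite("pics/ff_sc.png",c["img"][:,:,::-1])
c=camera("top");cv2.imwrite("pics/ff_top.png",c["img"][:,:,::-1]);zoom(c,200,120,500,345,"ff_top2.png")
# bystander shift vs start
T0=np.load("top0.npy",allow_pickle=True).item()
d=np.abs(c["img"].astype(int)-T0["img"]).max(2)
for n,b in dict(dish=(325,178,382,236),jar=(385,140,420,185),petri=(242,125,295,180),vial=(296,128,320,158),tw=(405,178,475,205),bottle=(480,165,520,205),beaker=(338,122,380,170),shipper=(418,312,480,375)).items(): print(n,(d[b[1]:b[3],b[0]:b[2]]>40).mean().round(3))
E
```

```text
41.225 [ 0.4603 -0.1086  0.2242] [ 1.1  2.3 -4.   1.  -2.3  0.6] [-0.0780269   0.2939211   0.03180084] 0.032504613286125986
dish 0.02
jar 0.0
petri 0.0
vial 0.0
tw 0.0
bottle 0.0
beaker 0.0
shipper 0.192
```

View pics/ff_top2.png

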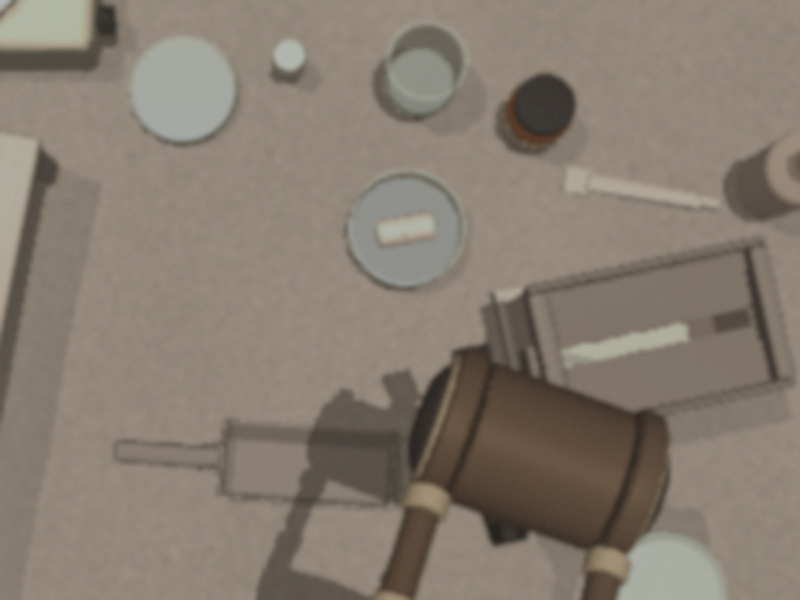

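View pics/ff_sc.png

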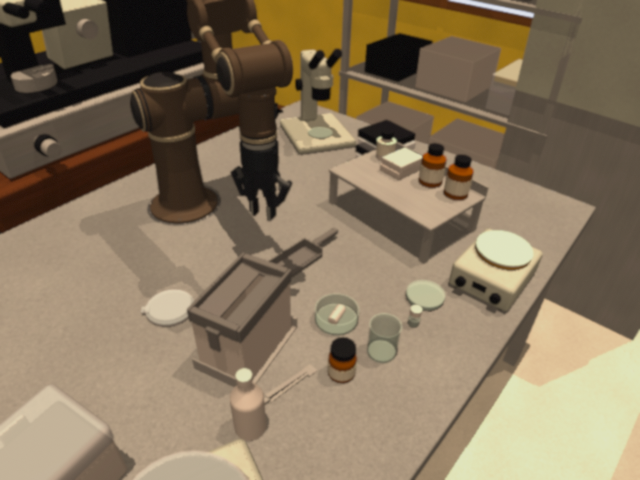

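The bar lies in the dish, the lid is clear, the tray is flat and empty, and the bystanders are unchanged. The shipper difference comes only from the arm covering part of it. Handing in.

```bash
python3 - <<'E'
from plant import *
print(close_job())
E
```

```text
the job is handed in; nothing more can be done
None
```

The job is done and handed in at about 41 s of the 72 s allowed; it reports no verdict.

**What I did:**
- I pulled the tray out from under the shelf by its far end wall and set it down on the open bench.
- I took it again by the handle, turned it to the slot and tipped it over its low side. Two rods dropped at about 44°; the third rod and the bar came out at about 50°.
- I put the empty tray back flat on the bench, then picked the bar off the lid and laid it in the dish.

**What the last checks showed:**
- **Bar:** it lies in the dish.
- **Lid and tray:** the lid and slot are clear, and the tray is empty and flat.
- **Dish and bystanders:** the dish region changed by only 2%, which fits the added bar. The jar, petri dish, vial, tweezers, bottle and beaker show no change in the top view.
- **Shipper:** its region differed from the start picture by 19%. In that picture the arm covers part of it; in the scene view it looks to be where it was.
- **Rods:** I saw all three leave the tray, but only one clearly inside the bin, on its floor under the slot. I infer the other two from the clear lid and slot.
- **Grip:** the tray sagged about 3° in the handle grip, and I corrected that before pouring.
- **Forces:** the highest wrist force I read was about 6 N. I only read it at the end of each move.

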